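# Press the bushings home, pan the blocks and hang the pan from the rail

### The arm

A 6-joint arm with a two-finger parallel gripper is mounted at the origin on the work surface. World frame = base frame: x ahead of the robot, y to its left, z up, the work surface at z = 0. Lengths are in mm, angles in rad, forces in N, time in s.
With the tool pointing down it reaches from about 350 to 975 mm from the base axis. Payload 7.1 kg.
Tool frame: the origin (TCP) lies between the finger pads; the fingertips stand 17 mm ahead of it and the grasp point (between the pads) lies 2 mm behind it (tip_reach is the y of the fingertips in the tool frame, in mm); y points along the fingers, x is the direction in which the jaws open and shut, and the axes are right-handed (so a half turn about y gives the same grasp; the last joint's range is limited). The gripper opens to 88 mm and grips with 3 to 60 N. Pads are 20 mm wide; open, the fingers measure 115 mm over their backs; the gripper's body (75 mm by 178 mm) begins 61 mm behind the grasp point.
Start: joints at [-0.019, 0.423, 1.63, -0, 1.089, -0.019], TCP at [624.984, 0.026, 239.675] pointing down, gripper open.
Joint ranges: [-3, 3], [-0.9, 2.11], [0.09, 2.58], [-1.31, 4.45], [0.11, 2.69], [-2.54, 2.54]. Speed limits (rad/s): [2.39, 2.39, 3.01, 3.14, 3.14, 3.14].

### API

Orientations are given as a rotation vector (axis times angle).
In Python, from workcell import get_obs, get_image, camera_model, close_job, silhouettes, tip_of, tip_reach gives the robot as it stands. The module is installed in compiled form; this text tells all that it offers.
- The arm moves only by the tool arm_command, never from a script. Its argument "targets" is a list of rows, each a list of 4 numbers: the shift along the tool's x, y, z in mm, then the turn about the tool's y in rad. A call has 1 to 20 rows; each row shifts and turns the commanded pose from where the row before left it, along the tool's axes as they then stand; what a row does not reach is not made up. A row lasts 1/12 s, in which the tool goes at most 41.7 mm and 7.16 degrees, less where a joint would pass 70% of its speed; a pose out of reach is approached as far as the arm can. A call is refused whole if a number of a shift passes 41.7 or a number of a turn 0.125, either way. A call with a gripper value outside its range is refused whole. "gripper" is the opening in per cent of the stroke, from 0 (shut) to 100 (fully open), set as the call begins (left out, the last holds). The fingers move at their own pace and stop on an object; the grip force is fixed at half the most. Time passes only in rows, so rows that do not move let the fingers close. It gives the time, the measured TCP pose, the force and the opening at its end, in the units of the state.
- get_obs(): the state, without advancing time (a new reading comes with each control period).
- get_image(name): name is "scene" or "side" or "wrist"; returns the picture (400x640x3 uint8, blue, green, red); there is no depth.
- camera_model(name): a dict with "mtx" (3x3 intrinsics, pixels), "position" and "orientation" of the camera in the world. Camera axes: x right, y up, looking along -z (the intrinsics and any distortion apply to the point x, -y, -z); pixel columns grow to the right and rows downward; lengths in mm; the calibration is good to about 2 mm. A picture is of the moment at which its call begins: read the wrist's pose just before it. camera_model takes no time and is no camera call; for the wrist camera it gives the pose at the moment of the call.
- close_job(): hands the job in, once; it reports no verdict.
Trained networks look in the newest picture that a camera, given by its name, has taken for a name from the list of things; names that differ only in an ending like _2 or _b are one class to them, and where a whole thing is asked for, a point or a joint stands for the part that bears it (a point fixed in the world has none). Each returns a list of dicts, best first, with "conf" (0 to 1); they miss things now and then, are a little off and sometimes report something else, mostly with a low value. They report only what shows in the picture. A call takes as long as a camera call. They do not tell look-alikes from the thing itself.
- silhouettes(camera, thing): "pixels" (400x640 bool, what is visible of it) and "at" ([column, row] in pixels, amid what is visible of it).
- tip_of(camera, thing): "at" ([column, row] in pixels: a listed point, or the origin of a listed thing).
The state is a dict: "t": time; "qpos": joint angles; "qvel": joint speeds; "joint_torque": joint torques, N m; "ee_pos": TCP position; "orientation": TCP orientation; "ft_force": force on the tool from outside, world axes, zero at the start; "moment": the same for the moment, N m; "width": finger opening in mm.
Only numpy, scipy, OpenCV 4.12 (cv2) and the standard library are available. Lean on these libraries where they do the work, as an engineer would, in place of code of your own. Each camera call takes 0.05 s, during which the arm holds its last target. There are 200 camera calls.

### The job

Press the brass bushing of every blue bearing block on the cutting board fully home with the hand press: stand the block in the nest with its bushing facing the ram, pull the red-handled lever through its whole stroke and ease it slowly all the way back, never letting it snap. Put all the pressed blocks in the aluminium parts pan, hook the orange S-hook over the rail, and hang the loaded pan by its wire bail from the hook's lower curl, level enough that nothing spills. Leave the other tools and containers on the bench where they are.

Things in the scene. Friction and masses are not known exactly. Their poses are not given: they have to be found in the camera images.
- press: grey and green hand press, fixed; origin on the bench under the nest's centre, z up. Its ram lies along x, 38 mm above the bench, its end at x +32 mm; it moves towards -x as the lever is pulled. Ram guide, 48 mm wide, from x +43 to +89 mm, 65 mm tall; base plate from x -38 to +162 mm, y +-45 mm
- nest (a point): middle of the nest's floor, 12 mm above the bench (axes as the press). The nest is an open-topped pocket 34 mm along x, between a backstop 30 mm tall on the -x side and a lip 10 mm tall on the ram's (+x) side, and 46 mm along y, between cheeks 12 mm tall and 5 mm thick
- lever (a joint): sprung press lever, rad: 0 at rest, leaning 30 degrees to the press's +x; 1.0 fully pulled, leaning 27 degrees to -x. It turns about the press's y. At the handle the spring asks 1 N at rest, 3 N pulled, a bushing 4 N more. Let go when pulled, it snaps back. The ram moves 21 mm per rad; a bushing is home only after nearly the whole stroke
- lever_grip (a point): middle of the red crossbar handle at the lever's upper end: 16 mm thick, 100 mm long, along the press's y; the 12 mm stem runs down from its middle, so grip it some 34 mm to a side. It swings 170 mm about an axis 112 mm along the press's +x from its origin and 17.5 mm above the bench; 165 mm above the bench at rest
- rail: steel rail, fixed: a level round bar 12 mm thick along the body's y, its axis 270 mm above the bench, 320 mm long between two posts 16 mm thick on feet 70 mm wide. Origin on the bench under the bar's middle
- stand: dark wooden block 85 x 50 x 45 mm, fixed, with a slot 57 x 13 mm (along its x) in which the S-hook stands upright. Origin under its centre
- hook: orange S-hook of flat bar 10 mm wide (along y), 5 mm thick; 99 mm tall, 53 mm wide. Origin at its middle, z up as it stands or hangs. Its curls are circles of 24 mm centreline radius in the x-z plane, centred 24 mm above and below the origin. Can be gripped from above across y at x -24, z +24 mm, where the fingers clear the rail
- hook_top (a point): inner face of the upper crown, where the rail bears, 44.7 mm above the hook's origin. The upper curl runs from the origin up the -x side and over to a tip at x +23, z +30 mm: the rail enters from +x, below this tip (at z about +16 mm)
- hook_low (a point): inner face of the lower curl, where the bail bears, 44.7 mm below the hook's origin. The lower curl runs from the origin down the +x side and under to a tip at x -23, z -30 mm: the bail enters from -x, above this tip (at z about -16 mm)
- pan: aluminium parts pan, 0.28 kg; origin on its underside below the bail, z up. Open well x 0 to +155, y +-60, 40 mm tall, walls and floor 3 mm. Black bar handle 12 mm thick (across y), x 0 to -115, z 15 to 47 mm, gripped firmly near x -75; it balances the loaded well. Wire bail 8 mm thick in the plane x = 0: from y +-55 at the rim over y +-45, z 85 up to its peak at y 0
- pan_bail (a point): peak of the bail's wire (its centreline), 125 mm above the pan's underside, x = 0. While it is hung, a hand on the pan's handle that leans back (towards the pan's -x) by some 25 degrees keeps clear of rail and hook
- block_a: blue bearing block on a dark steel foot, 28 x 40 x 44 mm (x, y, z), standing; origin under its centre; about 41 g with bushing. The brass bushing, 20 mm across, centred 26 mm up, stands 8 mm proud of its +x face until pressed. It may be absent
- block_b: blue bearing block on a dark steel foot, 28 x 40 x 44 mm (x, y, z), standing; origin under its centre; about 41 g with bushing. The brass bushing, 20 mm across, centred 26 mm up, stands 8 mm proud of its +x face until pressed. It may be absent
- block_c: blue bearing block on a dark steel foot, 28 x 40 x 44 mm (x, y, z), standing; origin under its centre; about 41 g with bushing. The brass bushing, 20 mm across, centred 26 mm up, stands 8 mm proud of its +x face until pressed. It may be absent
- bush_a (a joint): how far the bushing of block_a is pressed in, m: 0 standing 8 mm proud, about 0.007 and more is home. A tight fit (30 N): it stays where it is left
- bush_b (a joint): how far the bushing of block_b is pressed in, m: 0 standing 8 mm proud, about 0.007 and more is home. A tight fit (30 N): it stays where it is left
- bush_c (a joint): how far the bushing of block_c is pressed in, m: 0 standing 8 mm proud, about 0.007 and more is home. A tight fit (30 N): it stays where it is left
- oil_tin: red oil tin 36 x 62 x 137 mm, bystander; origin under its centre
- pliers: yellow-handled pliers 150 mm long, bystander, lying along its x
- pliers2: black-handled pliers, bystander, lying along its x
- bowl: white bowl, 124 mm wide, 45 mm tall, bystander
- tape: blue roll of tape, 56 mm wide, 18 mm tall, bystander
- driver: red-handled screwdriver, bystander
- jar: small jar, 44 mm wide, 50 mm tall, bystander
Things that resemble listed ones, but are neither listed nor needed, are in the scene too. Leave any green or turquoise look-alike of the block_c alone.

How it is judged (in metres and radians):
On the way, in this order (a step that is already met when the one before it is completed fails the run):
1. the lever has been pulled through its whole stroke (value of joint lever above 0.9 rad), for 0.1 s.
2. every bushing is pressed home and the lever is back at rest (value of joint each of bush_a, bush_b, bush_c above 0.006 m and value of joint lever below 0.1 rad), for 0.2 s.
At the end, for the whole second after the job is handed in: Every block's bushing is at least 6 mm in and the block is in the pan; the S-hook's crown bears on the rail (within 14 mm, clear of the posts by 20 mm); the pan hangs still from its lower curl (bail peak within 22 mm, tilt under 0.4 rad, 30 mm off the bench); lever at rest (all of step 2 and x of block_a in the frame of pan between 0 and 0.155 m and y of block_a in the frame of pan between -0.06 and 0.06 m and z of block_a in the frame of pan between -0.005 and 0.045 m and x of block_b in the frame of pan between 0 and 0.155 m and y of block_b in the frame of pan between -0.06 and 0.06 m and z of block_b in the frame of pan between -0.005 and 0.045 m and x of block_c in the frame of pan between 0 and 0.155 m and y of block_c in the frame of pan between -0.06 and 0.06 m and z of block_c in the frame of pan between -0.005 and 0.045 m and x of hook_top in the frame of rail between -0.014 and 0.014 m and y of hook_top in the frame of rail between -0.14 and 0.14 m and height (world z) of hook_top between 0.266 and 0.285 m and contact force between hook and rail above 2 N and distance between pan_bail and hook_low below 0.022 m and height (world z) of pan above 0.03 m and angle between pan's own z axis and vertical below 0.4 rad and contact force between pan and hook above 2 N and linear speed of pan below 0.1 m/s); the robot touches nothing.
It fails at once if the lever snaps back (faster than 1.5 rad/s) (velocity of joint lever below -1.5 rad/s).
It fails at once if a bushing is pushed with the fingers (over 20 N) instead of the press (contact force between the fingers and bush_a above 20 N or contact force between the fingers and bush_b above 20 N or contact force between the fingers and bush_c above 20 N).
It fails at once if another tool or container is moved by more than 40 mm (distance of any of oil_tin, pliers, pliers2, bowl, tape, driver, jar from where it was at the start of the episode above 0.04 m).
Of block_a, block_b, block_c only 2 to 3 are there at a start; the rules pass over those that are not, and their reading is None.
At some moment in a run one of block_a, block_b, block_c may be knocked a few centimetres aside while the robot is not near it.
It also fails if it takes over 210 s, if anything falls off the work surface, if the arm or the gripper's body presses on something with over 40 N, if the wrist force passes 120 N, or if a joint passes its speed limit or range.

## Working session

There is one attempt and no reset: what is moved stays moved. The work goes in short steps, Python scripts to look and compute and a tool call to move; the robot and the scene stay as the last step left them, time stands still between calls to the robot, and variables do not carry over. Pictures are saved under pics/ and viewed, about 12 in all and at most 16, crops included, and the job is handed in when it is done.

Besides the shell and the picture viewer there is one more tool, called after "Call:" as name(argument=value, ...) on one line, values as JSON. arm_command: Moves the arm, as the interface text tells. Its arguments: {"type":"object","properties":{"targets":{"type":"array","items":{"type":"array","items":{"type":"number"}}},"gripper":{"type":"number"}},"required":["targets"]}

```bash
mkdir -p pics; ls
python3 - <<'E'
from workcell import *
import cv2, numpy as np
print(get_obs())
for n in ("scene","side"):
    im=get_image(n); cv2.imwrite(f"pics/{n}0.png",im)
    m=camera_model(n); print(n,m)
    for th in ("press","nest","lever_grip","rail","stand","hook","hook_top","pan","pan_bail","block_a","oil_tin","pliers","bowl","tape","driver","jar"):
        print(th,[([round(float(v)) for v in d["at"]],round(d["conf"],2)) for d in tip_of(n,th)][:6])
print(tip_reach if not callable(tip_reach) else tip_reach())
E
```

```text
pics
{'t': 0.0, 'qpos': array([-1.90480647e-02,  4.23796430e-01,  1.63067145e+00,  2.56259106e-06,
        1.08860008e+00, -1.89818700e-02]), 'qvel': array([ 0.00103087,  0.00080036,  0.00040519, -0.00075633, -0.00083137,
        0.00016925]), 'joint_torque': array([ 1.28069914e-03, -5.44622147e+01, -2.73670936e+01,  6.42951974e-02,
        2.27214623e-02, -1.51321510e-04]), 'ee_pos': array([6.24480674e+02, 6.23658137e-03, 2.38936693e+02]), 'orientation': array([-1.57076570e+00,  1.21137921e-03,  1.10553195e-03]), 'ft_force': array([-0.87120674, -0.03159879, -0.47911576]), 'moment': array([ 0.01697174, -0.02041436, -0.06883675]), 'width': 87.57240599831735}
scene {'mtx': array([[394.23697614,   0.        , 320.65970487],
       [  0.        , 394.23697614, 192.51075823],
       [  0.        ,   0.        ,   1.        ]]), 'position': array([1310.84800039,  144.23262613, 1069.916295  ]), 'orientation': array([0.47648865, 0.61687439, 1.77600221])}
press [([270, 178], 0.55)]
nest [([271, 172], 0.82)]
lever_grip [([445, 185], 0.61), ([336, 274], 0.51), ([242, 189], 0.49), ([319, 235], 0
[... 921 characters left out ...]
194758, -0.20615612, -0.61873279])}
press [([345, 296], 0.97)]
nest [([342, 297], 0.86), ([420, 309], 0.61)]
lever_grip [([405, 225], 0.93), ([275, 184], 0.17)]
rail []
stand [([280, 206], 0.76)]
hook [([277, 192], 0.64), ([403, 222], 0.19)]
hook_top [([274, 186], 0.45)]
pan [([245, 185], 0.96)]
pan_bail [([239, 160], 0.72)]
block_a [([281, 289], 0.85), ([350, 210], 0.75), ([312, 257], 0.7), ([231, 222], 0.59), ([329, 241], 0.53), ([248, 235], 0.51)]
oil_tin [([395, 216], 0.67)]
pliers [([417, 237], 0.89), ([356, 177], 0.85)]
bowl [([420, 307], 0.82), ([313, 255], 0.69), ([278, 204], 0.5)]
tape [([320, 213], 0.73)]
driver [([198, 181], 0.76)]
jar [([382, 342], 0.56), ([279, 194], 0.33)]
17.0
```

Run:
```python
import cv2
a=cv2.imread('pics/scene0.png')[110:310,190:510]; b=cv2.imread('pics/side0.png')[140:360,150:470]
cv2.imwrite('pics/v1.png',cv2.resize(a,None,fx=2.5,fy=2.5,interpolation=2)); cv2.imwrite('pics/v2.png',cv2.resize(b,None,fx=2.5,fy=2.5,interpolation=2))
```

```text
(no output)
```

View pics/v1.png

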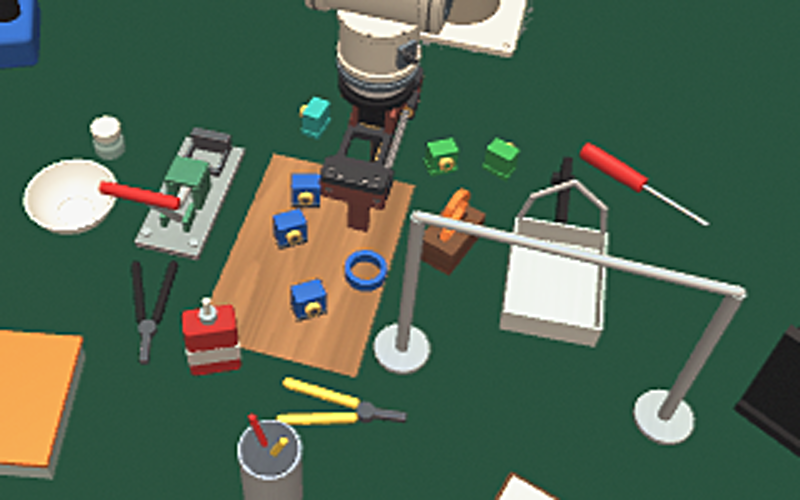

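View pics/v2.png

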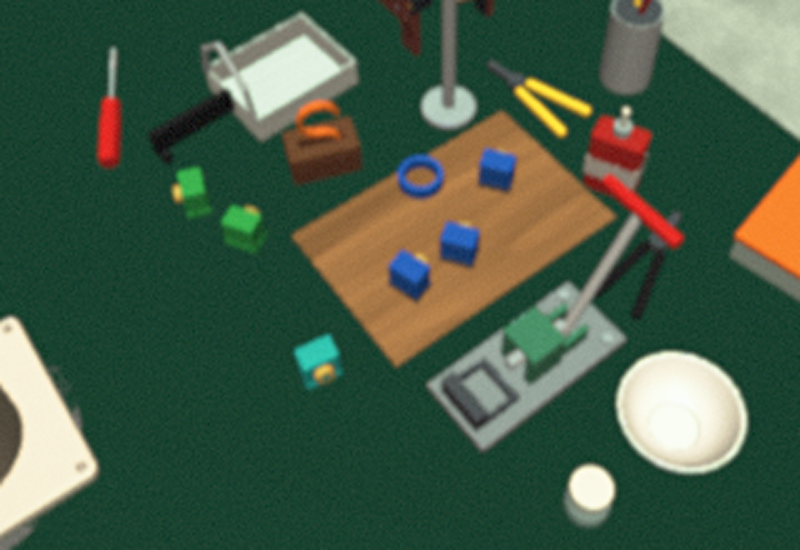

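The pictures show three blue blocks on the board (scene view, around (312,188), (307,203) and (314,231)), with bushings facing roughly away from the robot. The green and turquoise look-alikes are off the board. I'll compute world positions next.

```bash
cat > h.py <<'E'
from workcell import *
import cv2, numpy as np
from scipy.spatial.transform import Rotation as R
def ray(m,uv):
    K=m["mtx"]; d=np.array([(uv[0]-K[0,2])/K[0,0],-(uv[1]-K[1,2])/K[1,1],-1.])
    return m["position"],R.from_rotvec(m["orientation"]).apply(d)
def onz(m,uv,z):
    o,d=ray(m,uv); return o+d*(z-o[2])/d[2]
def proj(m,P):
    p=R.from_rotvec(m["orientation"]).inv().apply(np.atleast_2d(P)-m["position"])
    q=np.c_[p[:,0]/-p[:,2],-p[:,1]/-p[:,2],np.ones(len(p))]@m["mtx"].T
    return q[:,:2]
def tri(obs):
    A=np.zeros((3,3));b=np.zeros(3)
    for m,uv in obs:
        o,d=ray(m,uv);d=d/np.linalg.norm(d);M=np.eye(3)-np.outer(d,d);A+=M;b+=M@o
    return np.linalg.solve(A,b)
E
python3 - <<'E'
from h import *
np.set_printoptions(precision=1,suppress=True)
S=camera_model("scene");D=camera_model("side")
Z=dict(press=0,nest=12,lever_grip=165,stand=0,pan=0,pan_bail=125,hook_top=None)
s=dict(press=[270,178],nest=[271,172],stand=[365,209],pan=[415,202],pan_bail=[419,181],hook=[372,193],hook_top=[374,191],lever_grip=[242,189],oil_tin=[276,252],tape=[334,219])
d=dict(press=[345,296],nest=[342,297],stand=[280,206],pan=[245,185],pan_bail=[239,160],hook=[277,192],hook_top=[274,186],lever_grip=[405,225],oil_tin=[395,216],tape=[320,213])
for k in s: print(k,tri([(S,s[k]),(D,d[k])]),onz(S,s[k],Z.get(k) or 0),onz(D,d[k],Z.get(k) or 0))
for p in ([314,234],[311,189],[307,206]): print("blk scene",onz(S,p,5))
for p in ([350,210],[329,241],[312,257]): print("blk side",onz(D,p,5))
f=lambda x,y:(190+x/2.5,110+y/2.5); g=lambda x,y:(150+x/2.5,140+y/2.5)
print("rail",onz(S,f(418,216),270),onz(S,f(740,292),270),onz(S,f(402,348),3),onz(S,f(664,417),3))
print("press corners",[onz(S,f(*c),5) for c in((213,140),(244,150),(195,256),(136,243))])
print("press corners side",[onz(D,g(*c),5) for c in((427,383),(484,449),(626,340),(572,283))])
print("grip ends",[onz(S,f(*c),165) for c in((102,187),(178,202))],[onz(D,g(*c),165) for c in((606,180),(681,242))])
print("pan rim",[onz(S,f(*c),40) for c in((515,216),(607,228),(600,333),(502,322))],[onz(D,g(*c),40) for c in((300,14),(355,62),(262,122),(208,78))])
print("handle end",onz(D,g(156,143),40))
E
```

```text
press [ 470.5 -273.7    0.9] [ 472.2 -277.1    0. ] [ 468.8 -270.1    0. ]
nest [ 456.5 -275.4   16.8] [ 454. -279.   12.] [ 456.9 -271.8   12. ]
stand [501.8  81.9  -5.3] [510.1  78.2   0. ] [497.6  83.8   0. ]
pan [448.4 228.1   9.6] [432.2 236.2   0. ] [454.7 225.6   0. ]
pan_bail [450.1 223.  122.8] [447.6 226.4 125. ] [450.8 215.2 125. ]
hook [493.8  88.3  67.9] [435.5  87.    0. ] [521.2 137.3   0. ]
hook_top [494.3  96.4  84.6] [424.7  91.9   0. ] [527.3 164.6   0. ]
lever_grip [ 657.4 -273.6  158.7] [ 665.5 -276.   165. ] [ 649.9 -270.8  165. ]
oil_tin [ 752.2 -155.4   -1.7] [ 750.9 -151.7    0. ] [ 753.1 -159.5    0. ]
tape [579.7 -12.1  -0.5] [579.5 -11.4   0. ] [579.9 -13.2   0. ]
blk scene [657.3 -56.9   5. ]
blk scene [ 482.8 -120.4    5. ]
blk scene [ 557.3 -111.6    5. ]
blk side [657.2 -62.4   5. ]
blk side [ 537.7 -112.6    5. ]
blk side [ 467.6 -125.8    5. ]
rail [678.4  67.  270. ] [680.7 389.9 270. ] [677.1  68.7   3. ] [680.5 389.5   3. ]
press corners [array([ 416.5, -277.5,    5. ]), array([ 422.1, -227.7,    5. ]), array([ 619.5, -227.9,    5. ]), array([ 621.9, -311.3,    5. ])]
press corners side [array([ 421.8, -227.7,    5. ]), array([ 424.4, -318.8,    5. ]), array([ 621.9, -316.5,    5. ]), array([ 623.8, -228.9,    5. ])]
grip ends [array([ 660. , -314.4,  165. ]), array([ 655.7, -219.2,  165. ])] [array([ 653.1, -222.8,  165. ]), array([ 658.4, -320.8,  165. ])]
pan rim [array([459.6, 168.8,  40. ]), array([444.9, 288.8,  40. ]), array([610.2, 297.8,  40. ]), array([628.6, 180.5,  40. ])] [array([599.2, 294.6,  40. ]), array([607.4, 174.2,  40. ]), array([458.3, 159. ,  40. ]), array([441.5, 265.5,  40. ])]
handle end [338.4 208.3  40. ]
```

Call:
arm_command(targets=[[-27, -33, -30, 0], [-27, -33, -30, 0], [-27, -33, -30, 0], [0, 0, 0, 0.12], [0, 0, 0, 0.12], [0, 0, 0, 0.12], [0, 0, 0, 0.12], [0, 0, 0, 0.12], [0, 0, 0, 0.12], [0, 0, 0, 0.12], [0, 0, 0, 0.12], [0, 0, 0, 0.12], [0, 0, 0, 0.12], [0, 0, 0, 0.12], [0, 0, 0, 0.12], [0, 0, 0, 0.12], [0, 0, 0, 0.01], [0, 0, 0, 0], [0, 0, 0, 0]])

```text
t: 3.28
ee_pos: [560.2, -71.9, 318.8]
orientation: [-1.211, 1.206, -1.206]
ft_force: [-0.0, 0.3, 0.9]
width: 88.1
```

Run:
```python
from h import *
np.set_printoptions(precision=1,suppress=True)
im=get_image("wrist"); W=camera_model("wrist"); print(W); cv2.imwrite("pics/w1.png",im); o=get_obs(); print(o["ee_pos"],o["orientation"],o["qpos"],o["ft_force"])
for th in ("block_a","press","nest","stand","hook","hook_top","hook_low","pan","tape"):
    print(th,[([round(float(v)) for v in d["at"]],round(d["conf"],2),onz(W,d["at"],12 if th=="nest" else 0)[:2]) for d in tip_of("wrist",th)][:6])
```

```text
{'mtx': array([[313.9,   0. , 318. ],
       [  0. , 313.9, 197.9],
       [  0. ,   0. ,   1. ]]), 'position': array([631.8, -71.2, 464.5]), 'orientation': array([-0.2,  0.2, -1.6])}
[560.2 -71.9 318.8] [-1.2  1.2 -1.2] [-0.1  0.3  1.7  0.   1.2  1.4] [ 0.6 -0.3 -0.4]
block_a [([347, 216], 0.86, array([ 477.1, -117.3])), ([348, 174], 0.83, array([ 543.3, -115.9])), ([243, 278], 0.74, array([370.3,  51.4])), ([314, 104], 0.66, array([644.5, -65.6]))]
press [([445, 224], 0.84, array([ 464.8, -271.2])), ([347, 217], 0.62, array([ 475.5, -116.8])), ([213, 200], 0.2, array([502.8,  89.5]))]
nest [([451, 231], 0.55, array([ 457.7, -275.9]))]
stand [([215, 202], 0.89, array([500.1,  87.6]))]
hook [([198, 206], 0.82, array([493.2, 114.1])), ([541, 218], 0.56, array([ 475.8, -418.4]))]
hook_top [([189, 226], 0.84, array([461.3, 130.6]))]
hook_low [([213, 200], 0.58, array([502.9,  89.3])), ([348, 173], 0.31, array([ 545. , -115.5]))]
pan [([128, 233], 0.9, array([448.9, 228.3]))]
tape [([270, 151], 0.65, array([578.7,  -1.2])), ([211, 203], 0.28, array([498.8,  93.4]))]
```

View pics/w1.png

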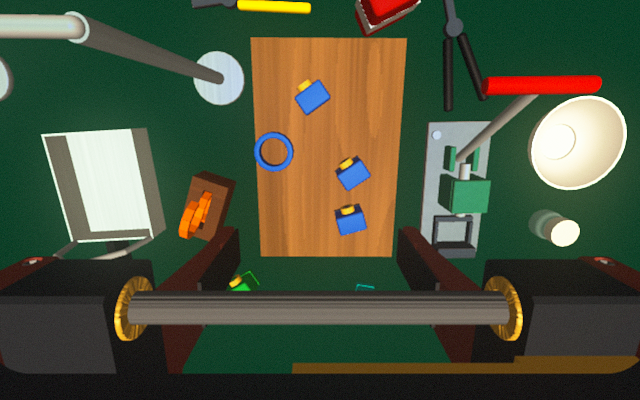

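The wrist view shows all three blue blocks: far (312,96), middle (352,172) and near (350,218). The bushings face roughly +x, and the nest is at (453,232). I'll fit their poses by silhouette.

```bash
cat >> h.py <<'E'
from scipy.optimize import minimize
def box(lo,hi): return np.array([[x,y,z] for x in (lo[0],hi[0]) for y in (lo[1],hi[1]) for z in (lo[2],hi[2])],float)
def bush(p): # proud by p mm
    a=np.linspace(0,2*np.pi,12); return np.array([[14+p,10*np.cos(t),26+10*np.sin(t)] for t in a])
BLK=np.r_[box((-14,-20,0),(14,20,44)),bush(8)]
BLKP=BLK[:8]
def fit(m,mask,model,x0,z=0,step=(8,8,.25)):
    ys,xs=np.nonzero(mask); c0=np.array([xs.min()-25,ys.min()-25]); wh=(np.array([xs.max()+25,ys.max()+25])-c0); s=4
    M=cv2.resize(mask[max(c0[1],0):c0[1]+wh[1],max(c0[0],0):c0[0]+wh[0]].astype(np.uint8),None,fx=s,fy=s,interpolation=cv2.INTER_NEAREST); c0=np.maximum(c0,0)
    def cost(q):
        P=R.from_euler('z',q[2]).apply(model)+[q[0],q[1],z]
        h=cv2.convexHull(((proj(m,P)-c0+.5)*s*16).astype(np.int32))
        I=np.zeros_like(M); cv2.fillConvexPoly(I,h,1,shift=4)
        return 1-(I&M).sum()/max((I|M).sum(),1)
    x0=np.array(x0,float); best=None
    for d in (-.3,0,.3):
        a=x0+[0,0,d]; sim=np.array([a]+[a+np.eye(3)[i]*step[i] for i in range(3)])
        r=minimize(cost,a,method='Nelder-Mead',options=dict(initial_simplex=sim,xatol=.02,fatol=1e-5))
        if best is None or r.fun<best.fun: best=r
    return best.x,1-best.fun
def blocks(cam="wrist",model=BLK,conf=.5):
    m=camera_model(cam); im=get_image(cam); hsv=cv2.cvtColor(im,cv2.COLOR_BGR2HSV); out=[]
    for d in silhouettes(cam,"block_a"):
        px=d["pixels"]
        if d["conf"]<conf or px.sum()<60: continue
        h=np.median(hsv[px][:,0])
        if not 103<h<130: continue
        x=onz(m,d["at"],22)
        for yaw0 in (0.,):
            q,i=fit(m,px,model,[x[0],x[1],yaw0]); out.append((q,i,d["conf"],d["at"]))
    return out,im,m
E
python3 - <<'E'
from h import *
np.set_printoptions(precision=2,suppress=True)
for cam in ("wrist","side","scene"):
    print(cam)
    for b in blocks(cam)[0]: print(b)
    m=camera_model(cam)
    for th,md,x0 in (("stand",box((-42.5,-25,0),(42.5,25,45)),[500,85,0]),("bowl",box((-1,-1,0),(1,1,1)),None),("tape",None,None)):
        if x0 is None: continue
        d=silhouettes(cam,th)
        if d: print(th,d[0]["conf"],fit(m,d[0]["pixels"],md,x0),d[0]["pixels"].sum())
E
```

```text
wrist
(array([652.25, -63.4 ,   0.62]), np.float64(0.8887708111937656), 0.94, [311.2, 99.8])
(array([ 481.86, -119.56,    0.29]), np.float64(0.9552193873711147), 0.87, [353.2, 220.2])
(array([ 551.25, -120.03,    0.64]), np.float64(0.884214501510574), 0.58, [348.9, 172.9])
stand 0.95 (array([502.27,  89.52,  -0.34]), np.float64(0.691178794789009)) 1927
side
(array([ 548.64, -118.8 ,    0.67]), np.float64(0.922843114332476), 0.72, [330.7, 237.4])
(array([648.24, -62.32,   0.49]), np.float64(0.908427495291902), 0.7, [348.6, 207.8])
(array([ 477.9 , -117.49,    0.23]), np.float64(0.8920676202860858), 0.6, [312.1, 251.6])
stand 0.79 (array([498.7 ,  91.87,  -0.37]), np.float64(0.8862062331666025)) 589
scene
(array([653.77, -64.64,   0.29]), np.float64(0.8282382603214623), 0.64, [314.8, 229.1])
(array([ 480.23, -119.2 ,    0.28]), np.float64(0.9261939218523878), 0.61, [310.8, 184.2])
(array([ 550.13, -119.54,    0.59]), np.float64(0.9031230082855322), 0.58, [306.8, 200.3])
stand 0.75 (array([503.78,  91.56,  -0.28]), np.float64(0.6131243878550441)) 319
```

Run:
```python
from h import *
np.set_printoptions(precision=1,suppress=True)
S=camera_model("scene");D=camera_model("side");W=camera_model("wrist")
f=lambda x,y:(190+x/2.5,110+y/2.5); g=lambda x,y:(150+x/2.5,140+y/2.5)
print(tri([(S,f(357,377)),(D,g(500,112)),(W,(250.5,37.5))]),tri([(S,f(275,153)),(D,g(397,366)),(W,(398,257))]),tri([(D,g(293,237)),(W,(261,257))]),tri([(D,g(615,215)),(W,(407,38))]))
# press base plate corners wrist
for z in (0,6,10): print(z,[onz(W,c,z)[:2] for c in ((428,121),(490,122))])
# nest pocket outer corners as seen
print([onz(W,c,24)[:2] for c in ((434,216),(474,216),(474,258),(434,258))])
o=get_obs(); t=o["ee_pos"]; Rt=R.from_rotvec(o["orientation"])
print(Rt.as_matrix()); print(proj(W,[t,t+Rt.apply([0,17,0]),t+Rt.apply([20,10,14]),t+Rt.apply([-20,10,14]),t+Rt.apply([0,-12,14])]))
```

```text
[729.4  22.8  -4.7] [ 409.4 -191.9    0.9] [408.6  19.3  -1.4] [ 728.6 -189.8    3.2]
0 [array([ 621.4, -229.3]), array([ 620. , -318.6])]
6 [array([ 621.5, -227.2]), array([ 620.1, -315.4])]
10 [array([ 621.6, -225.9]), array([ 620.3, -313.3])]
[array([ 485.7, -242.4]), array([ 485.7, -301.5]), array([ 418.1, -310.2]), array([ 418., -249.])]
[[ 0. -0.  1.]
 [-1. -0.  0.]
 [ 0. -1. -0.]]
[[319.1 259.6]
 [319.  245.9]
 [357.1 226.7]
 [281.1 226.7]
 [319.2 243.4]]
```

Call:
arm_command(targets=[[19, 0, -32, 0], [19, 0, -32, 0], [9, 0, -15, 0], [0, 38, 0, -0.09], [0, 38, 0, -0.09], [0, 38, 0, -0.09], [0, 38, 0, 0], [0, 38, 0, 0], [0, 38, 0, 0], [0, 10, 0, 0], [0, 0, 0, 0]], gripper=100)

```text
t: 5.15
ee_pos: [479.6, -118.5, 78.5]
orientation: [-1.327, 1.012, -1.003]
ft_force: [-0.2, -0.6, -0.5]
width: 87.7
```

```bash
cat >> h.py <<'E'
def rel(P,yaw=None):
    "shift in tool axes from the measured TCP to world P; turn so that jaws go along block y"
    o=get_obs(); M=R.from_rotvec(o["orientation"]); d=M.inv().apply(np.array(P)-o["ee_pos"]); x=M.as_matrix()[:,0]
    tr=None
    if yaw is not None: # tool x -> world -y of block
        tr=-(((yaw-np.pi/2)-np.arctan2(x[1],x[0])+np.pi)%(2*np.pi)-np.pi)
    return np.round(d,1),tr,np.round(o["ee_pos"],1)
E
python3 - <<'E'
from h import *
np.set_printoptions(precision=2,suppress=True)
out,im,m=blocks()
for b in out: print(b,rel([b[0][0],b[0][1],36],b[0][2]))
print(get_obs()["orientation"],get_obs()["qpos"])
E
```

```text
(array([ 481.58, -118.98,    0.3 ]), np.float64(0.9463848551661218), 0.78, [321.5, 226.2]) (array([-0.4, 45.8, -0.6]), np.float64(-0.026326499994496988), array([ 482.2, -119.2,   81.8]))
(array([ 550.8, -119.6,    0.6]), np.float64(0.8780423828259819), 0.68, [351.0, 117.8]) (array([18.7, 45.8, 65.9]), np.float64(-0.32506912955211886), array([ 482.2, -119.2,   81.8]))
[-1.32  1.01 -1.01] [-0.27  0.49  2.    0.    0.64  1.03]
```

Call:
arm_command(targets=[[0, 25, -1, -0.025], [0, 15, 0, 0], [0, 6, 0, 0], [0, 0, 0, 0]])

```text
t: 5.58
ee_pos: [481.1, -119.4, 35.7]
orientation: [-1.334, 0.988, -0.99]
ft_force: [0.1, 0.5, 0.4]
width: 87.9
```

Call:
arm_command(targets=[[0, 0, 0, 0], [0, 0, 0, 0], [0, 0, 0, 0], [0, 0, 0, 0], [0, 0, 0, 0], [0, -25, 0, 0], [0, -40, 0, 0.1], [0, -15, 0, 0.1], [0, 0, 0, 0.1], [20, 0, -3, 0], [38, 0, -6, 0], [38, 0, -6, 0], [38, 0, -6, 0], [20, 0, 0, 0], [0, 0, 0, 0], [0, 0, 0, 0]], gripper=0)

```text
t: 6.92
ee_pos: [458.3, -273.8, 114.8]
orientation: [-1.206, 1.214, -1.214]
ft_force: [-0.5, 1.2, -0.0]
width: 0.2
```

Run:
```python
from h import *
np.set_printoptions(precision=2,suppress=True)
o=get_obs(); print(o["ee_pos"],o["width"],R.from_rotvec(o["orientation"]).as_matrix()[:,0],o["ft_force"])
im=get_image("wrist"); W=camera_model("wrist"); cv2.imwrite("pics/w2.png",im)
for th in ("nest","press","block_a"):
    print(th,[(d["at"],round(d["conf"],2),onz(W,d["at"],12 if th=="nest" else 0)[:2]) for d in tip_of("wrist",th)][:3])
print(proj(W,[o["ee_pos"]+[0,0,-36]]))
```

```text
[ 458.33 -273.84  114.81] 0.1626885155499347 [-0.01 -1.   -0.  ] [-0.55  1.24 -0.03]
nest [([320.7, 202.0], 0.73, array([ 459.43, -274.33])), ([490.2, 187.2], 0.59, array([ 471.18, -411.88]))]
press [([317.5, 194.4], 0.92, array([ 462.8 , -271.69]))]
block_a [([121.5, 91.5], 0.89, array([ 547.28, -117.89])), ([138.1, 176.4], 0.82, array([ 479.29, -120.43])), ([184.8, 314.3], 0.67, array([ 345.27, -144.29]))]
[[320.7  233.26]]
```

View pics/w2.png

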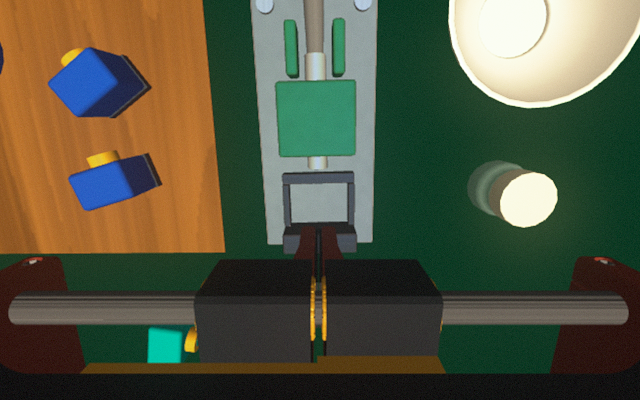

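The hand is empty. The lift began before the fingers had closed, and the block is still in place at (120,185) in the wrist view. The nest pocket shows at (320,202). I'll go back and give the fingers more time to close.

Call:
arm_command(targets=[[-38, 0, 5, 0], [-38, 0, 6, 0], [-38, 0, 6, 0], [-38, 0, 5, -0.1], [0, 20, 0, -0.1], [0, 30, 0, -0.1], [0, 20, 0, 0], [0, 8, 0, 0], [0, 0, 0, 0]], gripper=80)

```text
t: 7.87
ee_pos: [479.8, -119.9, 35.3]
orientation: [-1.337, 0.991, -0.985]
ft_force: [-0.3, -0.1, 0.1]
width: 57.0
```

Call:
arm_command(targets=[[0, 0, 0, 0], [0, 0, 0, 0], [0, 0, 0, 0], [0, 0, 0, 0], [0, 0, 0, 0], [0, 0, 0, 0], [0, 0, 0, 0], [0, 0, 0, 0], [0, 0, 0, 0], [0, 0, 0, 0]], gripper=0)

```text
t: 8.7
ee_pos: [481.8, -121.5, 37.7]
orientation: [-1.334, 0.988, -0.99]
ft_force: [-1.6, 0.3, 7.2]
width: 39.9
```

Call:
arm_command(targets=[[0, -25, 0, 0], [0, -38, 0, 0.1], [0, -10, 0, 0.1], [0, 0, 0, 0.1], [20, 0, -3, 0], [38, 0, -5, 0], [38, 0, -5, 0], [38, 0, -5, 0], [20, 0, -2, 0], [0, 0, 0, 0], [0, 0, 0, 0]])

```text
t: 9.62
ee_pos: [460.2, -276.0, 109.9]
orientation: [-1.206, 1.214, -1.214]
ft_force: [-0.2, 0.0, 0.1]
width: 39.9
```

Run:
```python
from h import *
np.set_printoptions(precision=2,suppress=True)
o=get_obs(); print(o["ee_pos"],o["width"],R.from_rotvec(o["orientation"]).as_matrix()[:,0],o["ft_force"])
im=get_image("wrist"); W=camera_model("wrist"); cv2.imwrite("pics/w3.png",im)
z=o["ee_pos"][2]-36
for d in tip_of("wrist","block_a"): print(d["at"],d["conf"],onz(W,d["at"],z))
print("tcp base",proj(W,[o["ee_pos"]+[0,0,-36]]),proj(W,o["ee_pos"]+[0,0,-36]+BLK[:8]).round())
for d in silhouettes("wrist","block_a"):
    if abs(d["at"][0]-320)<40: print(d["at"],d["conf"],fit(W,d["pixels"],BLK,[o["ee_pos"][0],o["ee_pos"][1],0],z=z))
```

```text
[ 460.22 -275.99  109.86] 39.9448069459963 [-0.01 -1.   -0.  ] [-0.23  0.02  0.08]
[115.3, 91.7] 0.94 [ 543.92 -163.47   73.86]
[319.6, 237.0] 0.6 [ 457.8  -275.25   73.86]
tcp base [[320.78 233.34]] [[353. 254.]
 [362. 293.]
 [289. 254.]
 [281. 293.]
 [354. 212.]
 [364. 240.]
 [288. 212.]
 [279. 240.]]
[319.3, 251.8] 0.89 (array([ 461.22, -274.23,    0.03]), np.float64(0.9072570543096009))
```

View pics/w3.png

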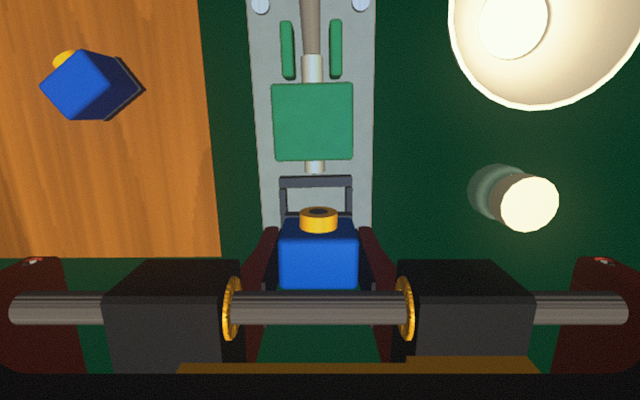

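Call:
arm_command(targets=[[-1.5, 20, 0, 0], [0, 15, 0, 0], [0, 10, 0, 0], [0, 6, 0, 0], [0, 4, 0, 0], [0, 3, 0, 0], [0, 0, 0, 0], [0, 0, 0, 0]])

```text
t: 10.43
ee_pos: [460.9, -273.7, 52.1]
orientation: [-1.207, 1.212, -1.213]
ft_force: [0.8, -0.1, -1.1]
width: 39.8
```

Call:
arm_command(targets=[[0, 2, 0, 0], [0, 2, 0, 0], [0, 0, 0, 0], [0, 0, 0, 0]])

```text
t: 10.77
ee_pos: [461.3, -274.0, 49.4]
orientation: [-1.207, 1.211, -1.214]
ft_force: [-3.2, 1.6, 14.6]
width: 39.8
```

Call:
arm_command(targets=[[0, 0, 0, 0], [0, 0, 0, 0], [0, 0, 0, 0], [0, 0, 0, 0], [0, -20, 0, 0], [0, -34, 0, 0], [0, -34, 0, -0.121], [0, -34, 0, -0.121], [0, -34, 0, -0.121], [0, -34, 0, -0.121], [0, 0, 0, -0.121], [0, 0, 0, -0.121], [0, 0, 0, -0.121], [0, 0, 0, -0.121], [0, 0, 0, -0.121], [0, 0, 0, -0.121], [0, 0, 0, -0.121], [0, 0, 0, -0.121], [0, 0, 0, -0.121], [0, 0, 0, 0]], gripper=75)

```text
t: 12.43
ee_pos: [460.5, -273.6, 237.5]
orientation: [-1.571, -0.001, 0.002]
ft_force: [-0.0, 0.1, 0.2]
width: 65.8
```

Call:
arm_command(targets=[[25, 0, 5, 0], [39, 0, 8, 0], [39, 0, 8, 0], [39, 0, 8, 0], [39, 0, 6, 0], [16, 0, 0, 0], [0, 0, 0, 0], [0, 0, 0, 0]], gripper=50)

```text
t: 13.1
ee_pos: [657.6, -238.6, 236.7]
orientation: [-1.57, 0.004, -0.002]
ft_force: [-0.7, -0.5, 0.6]
width: 43.7
```

Run:
```python
from h import *
np.set_printoptions(precision=2,suppress=True)
o=get_obs(); print(o["ee_pos"],o["width"],R.from_rotvec(o["orientation"]).as_matrix()[:,0],o["ft_force"],o["qpos"])
for c in ("side","wrist","scene"):
    im=get_image(c); W=camera_model(c); cv2.imwrite(f"pics/{c}4.png",im)
    for th,z in (("lever_grip",165),("block_a",12),("nest",12)):
        for d in tip_of(c,th)[:3]: print(c,th,d["at"],d["conf"],onz(W,d["at"],z))
a=cv2.imread("pics/side4.png")[180:340,270:470]; b=cv2.imread("pics/wrist4.png")
cv2.imwrite("pics/v4.png",np.hstack([cv2.resize(a,(500,400)),cv2.resize(b,None,fx=.45,fy=.45) if 0 else cv2.resize(b[:,170:470],(300,400))]))
```

```text
[ 657.63 -238.63  236.7 ] 43.7141133655732 [ 1. -0. -0.] [-0.68 -0.47  0.61] [-0.37  0.54  1.45 -0.    1.16 -0.36]
side lever_grip [405.2, 223.1] 0.81 [ 654.33 -266.97  165.  ]
side lever_grip [343.6, 296.8] 0.7 [ 410.51 -327.15  165.  ]
side block_a [331.2, 238.9] 0.81 [ 544.23 -114.32   12.  ]
side block_a [344.3, 297.7] 0.7 [ 460.43 -276.81   12.  ]
side block_a [246.4, 234.0] 0.7 [359.07  47.63  12.  ]
side nest [342.5, 297.1] 0.87 [ 457.78 -272.75   12.  ]
side nest [342.1, 299.2] 0.16 [ 453.34 -276.62   12.  ]
wrist lever_grip [157.5, 201.8] 0.62 [ 541.08 -229.38  165.  ]
wrist lever_grip [321.4, 251.5] 0.61 [ 659.72 -268.84  165.  ]
wrist lever_grip [384.8, 181.2] 0.59 [ 704.86 -214.78  165.  ]
wrist block_a [45.6, 92.0] 0.83 [ 350.92 -143.35   12.  ]
wrist block_a [161.1, 205.4] 0.76 [ 463.23 -276.73   12.  ]
wrist block_a [312.7, 18.2] 0.7 [652.13 -70.13  12.  ]
wrist nest [155.5, 202.1] 0.67 [ 456.9  -272.48   12.  ]
scene lever_grip [245.0, 189.8] 0.54 [ 665.76 -266.36  165.  ]
scene lever_grip [221.2, 194.7] 0.18 [ 702.65 -325.57  165.  ]
scene block_a [364.6, 173.6] 0.7 [365.35  44.42  12.  ]
scene block_a [316.3, 235.6] 0.69 [665.29 -46.87  12.  ]
scene block_a [388.6, 177.1] 0.68 [357.14 129.86  12.  ]
scene nest [272.6, 174.0] 0.57 [ 461.33 -270.18   12.  ]
```

View pics/v4.png

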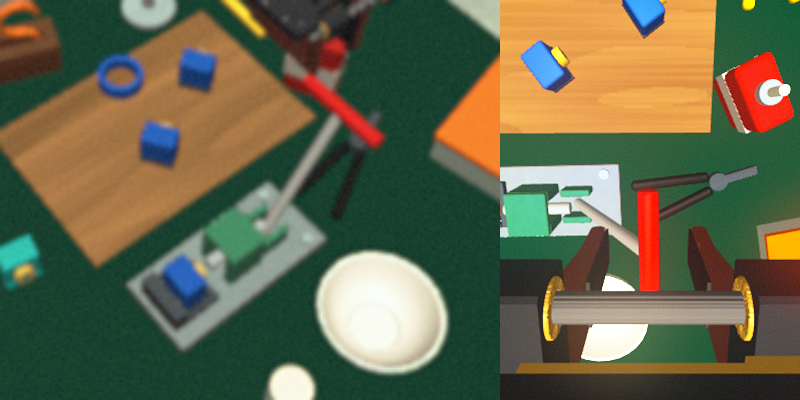

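Call:
arm_command(targets=[[0, 30, 0, 0], [0, 25, 0, 0], [0, 12, 0, 0], [0, 4, 0, 0], [0, 0, 0, 0]])

```text
t: 14.12
ee_pos: [657.3, -238.9, 165.8]
orientation: [-1.57, 0.003, -0.0]
ft_force: [-0.9, -0.5, 0.5]
width: 44.0
```

Call:
arm_command(targets=[[0, 0, 0, 0], [0, 0, 0, 0], [0, 0, 0, 0], [0, 0, 0, 0], [-15.1, -7.8, 0, 0], [-15.8, -6.2, 0, 0], [-16.4, -4.6, 0, 0], [-16.7, -2.9, 0, 0], [-17, -1.2, 0, 0], [-17, 0.4, 0, 0], [-16.8, 2.1, 0, 0], [-8.3, 1.9, 0, 0], [-8.3, 2, 0, 0], [-8, 2.7, 0, 0], [-8.1, 2.7, 0, 0], [-7.8, 3.5, 0, 0], [-7.7, 3.5, 0, 0], [-3, 1.5, 0, 0], [-2, 0, 0, 0], [0, 0, 0, 0]], gripper=26)

```text
t: 15.78
ee_pos: [490.6, -239.1, 169.2]
orientation: [-1.571, 0.0, -0.003]
ft_force: [6.1, 0.0, -0.9]
width: 23.0
```

Run:
```python
from h import *
np.set_printoptions(precision=2,suppress=True)
o=get_obs(); print(o["ee_pos"],o["width"],o["ft_force"])
for c in ("side","scene"):
    im=get_image(c); W=camera_model(c); cv2.imwrite(f"pics/{c}5.png",im)
a=cv2.imread("pics/side5.png")[180:340,270:470]; b=cv2.imread("pics/scene5.png")[110:270,200:360]
cv2.imwrite("pics/v5.png",np.hstack([cv2.resize(a,(400,400)),cv2.resize(b,(400,400))]))
```

```text
[ 490.58 -239.07  169.19] 22.969748513945607 [ 6.06  0.05 -0.86]
```

View pics/v5.png

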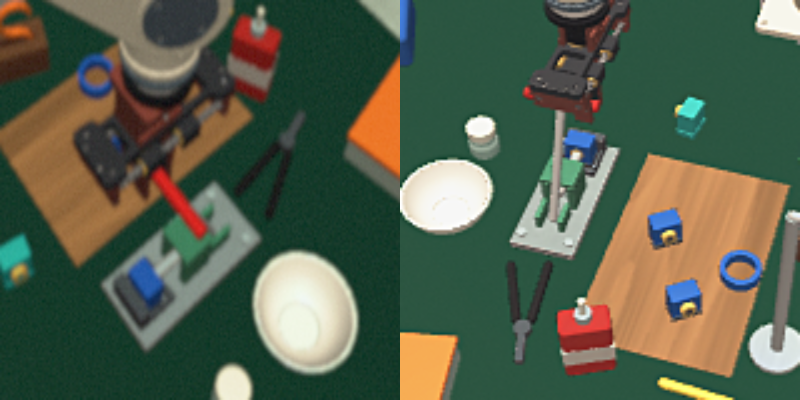

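Call:
arm_command(targets=[[-2, 0.9, 0, 0], [-2, 1, 0, 0], [0, 0, 0, 0], [0, 0, 0, 0]])

```text
t: 16.22
ee_pos: [489.5, -239.2, 168.6]
orientation: [-1.572, -0.004, -0.008]
ft_force: [12.1, 2.4, 2.7]
width: 22.8
```

Call:
arm_command(targets=[[3, -1.5, 0, 0], [4, -1.4, 0, 0], [7.7, -3.5, 0, 0], [7.8, -3.5, 0, 0], [8.1, -2.7, 0, 0], [8, -2.7, 0, 0], [8.3, -2, 0, 0], [8.3, -1.9, 0, 0], [8.4, -1, 0, 0], [8.4, -1.1, 0, 0], [8.5, -0.2, 0, 0], [8.5, -0.2, 0, 0], [8.5, 0.6, 0, 0], [8.5, 0.6, 0, 0], [8.3, 1.4, 0, 0], [8.4, 1.5, 0, 0], [8.2, 2.3, 0, 0], [8.2, 2.3, 0, 0], [7.9, 3.1, 0, 0], [7.9, 3.1, 0, 0]])

```text
t: 17.88
ee_pos: [641.3, -239.0, 173.7]
orientation: [-1.571, 0.002, -0.001]
ft_force: [0.2, -0.4, -0.2]
width: 22.4
```

Call:
arm_command(targets=[[7.5, 3.9, 0, 0], [5, 2.5, 0, 0], [3, 1.4, 0, 0], [1, 0, 0, 0], [0, 0, 0, 0], [0, 0, 0, 0], [0, -15, 0, 0], [0, -30, 0, 0], [0, -30, 0, 0]])

```text
t: 18.63
ee_pos: [655.9, -238.8, 241.0]
orientation: [-1.57, 0.004, 0.001]
ft_force: [1.1, -1.1, 0.1]
width: 22.8
```

Call:
arm_command(targets=[[-35, 0, -7, 0], [-40, 0, -7, 0.121], [-40, 0, -1, 0.121], [0, 0, 0, 0.121], [0, 0, 0, 0.121], [0, 0, 0, 0.121], [0, 0, 0, 0.121], [0, 0, 0, 0.121], [0, 0, 0, 0.121], [0, 0, 0, 0.121], [0, 0, 0, 0.121], [0, 0, 0, 0.121], [0, 0, 0, 0.121], [0, 0, 0, 0.121], [0, 0, 0, 0]], gripper=75)

```text
t: 19.88
ee_pos: [542.0, -249.0, 241.7]
orientation: [-1.205, 1.215, -1.216]
ft_force: [0.3, -1.0, -0.5]
width: 65.7
```

Run:
```python
from h import *
np.set_printoptions(precision=2,suppress=True)
o=get_obs(); print(o["ee_pos"],o["width"],R.from_rotvec(o["orientation"]).as_matrix()[:,0])
print(rel([459.5,-274,48],0))
out,im,m=blocks("wrist",conf=.4)
for b in out: print(b)
cv2.imwrite("pics/w6.png",cv2.resize(im[60:260,220:540],None,fx=2,fy=2))
S=camera_model("side"); get_image("side"); print([onz(S,d["at"],165) for d in tip_of("side","lever_grip")[:1]])
```

```text
[ 542.01 -249.04  241.69] 65.69430653343383 [-0.01 -1.    0.  ]
(array([ 25.6, 193.7, -82.4]), np.float64(-0.008767787849430775), array([ 542. , -249. ,  241.7]))
(array([ 550.33, -120.72,    0.58]), np.float64(0.893719806763285), 0.77, [207.2, 173.9])
(array([ 452.68, -275.09,    0.02]), np.float64(0.9634520884520884), 0.76, [340.5, 249.2])
(array([652.86, -64.51,   0.59]), np.float64(0.8847608914110067), 0.68, [148.2, 79.4])
[array([ 656.06, -257.55,  165.  ])]
```

View pics/w6.png

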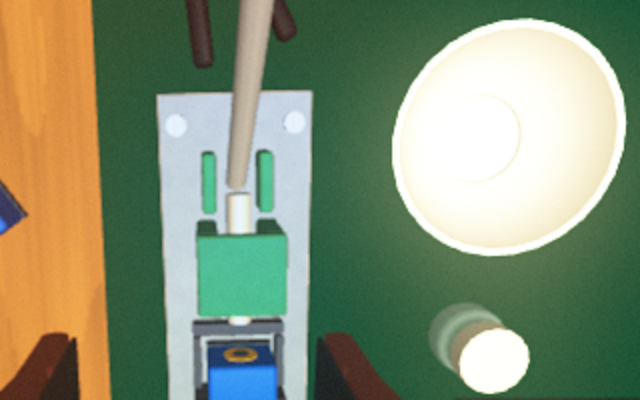

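Call:
arm_command(targets=[[13, 0, -38, 0], [13, 0, -38, 0], [0, 20, -8, 0], [0, 40, 0, 0], [0, 40, 0, 0], [0, 40, 0, 0], [0, 30, 0, 0], [0, 15, 0, 0], [0, 7, 0, 0], [0, 0, 0, 0]])

```text
t: 20.92
ee_pos: [457.4, -274.2, 47.9]
orientation: [-1.209, 1.214, -1.209]
ft_force: [-1.0, 0.4, 0.2]
width: 66.0
```

Call:
arm_command(targets=[[0, 0, 0, 0], [0, 0, 0, 0], [0, 0, 0, 0], [0, 0, 0, 0], [0, 0, 0, 0], [0, 0, 0, 0], [0, 0, 0, 0], [0, -15, 0, 0], [0, -35, 0, 0], [0, -35, 0, 0], [0, -35, 0, 0], [0, -35, 0, 0], [0, 0, 0, 0]], gripper=0)

```text
t: 22.0
ee_pos: [461.4, -276.6, 211.1]
orientation: [-1.205, 1.202, -1.221]
ft_force: [0.7, -0.1, -0.0]
width: 39.8
```

Call:
arm_command(targets=[[-20, 0, 2, 0], [-41, 0, 4, 0], [-41, 0, 4, 0], [-41, 0, 4, 0], [-41, 0, 4, 0], [-41, 0, 4, 0], [-41, 0, 4, 0], [-41, 0, 4, 0], [-41, 0, 4, 0], [-41, 0, 4, 0], [-41, 0, 4, 0], [-41, 0, 4, 0], [-20, 0, 2, 0], [0, 0, 0, 0]])

```text
t: 23.17
ee_pos: [508.5, 220.1, 204.2]
orientation: [-1.207, 1.209, -1.209]
ft_force: [0.1, -0.8, 0.3]
width: 39.6
```

```bash
cat >> h.py <<'E'
WELL=box((0,-60,0),(155,60,40))
E
python3 - <<'E'
from h import *
np.set_printoptions(precision=2,suppress=True)
o=get_obs(); print(o["ee_pos"],o["width"],R.from_rotvec(o["orientation"]).as_matrix()[:,0],o["qpos"])
im=get_image("wrist"); W=camera_model("wrist"); cv2.imwrite("pics/w7.png",im)
for th,z in (("pan",0),("pan_bail",125),("block_a",12),("stand",0),("hook",68),("hook_top",113)):
    for d in tip_of("wrist",th)[:2]: print(th,d["at"],d["conf"],onz(W,d["at"],z))
d=silhouettes("wrist","pan")
if d: cv2.imwrite("pics/m7.png",d[0]["pixels"].astype(np.uint8)*255); print(d[0]["conf"])
E
```

```text
[508.51 220.09 204.22] 39.634344930095835 [ 0. -1. -0.] [0.39 0.36 1.82 0.   0.96 1.96]
pan [315.5, 224.9] 0.69 [452.41 221.55   0.  ]
block_a [626.8, 145.9] 0.95 [ 545.74 -110.63   12.  ]
block_a [319.7, 234.7] 0.62 [444.82 216.65  12.  ]
stand [433.9, 186.9] 0.6 [498.31  86.15   0.  ]
hook [453.4, 197.5] 0.76 [504.    92.81  68.  ]
hook_top [479.1, 213.1] 0.63 [503.28  91.13 113.  ]
0.84
```

View pics/w7.png

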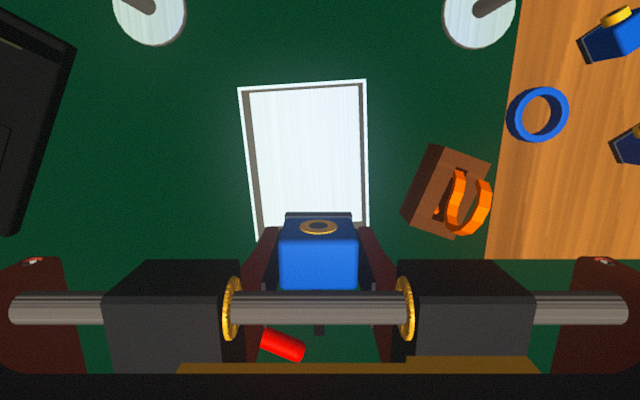

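Run:
```python
from h import *
np.set_printoptions(precision=2,suppress=True)
W=camera_model("wrist")
c=[onz(W,p,40) for p in ((238,88),(366,79.5),(369.5,230),(257.5,235))]; print(*c)
v=c[0]-c[1]; print("width",np.linalg.norm(v)); 
mid=(c[0]+c[1])/2; yaw=np.arctan2(-v[0],v[1]); print(mid,yaw)
e=c[1]-c[2]; print("yaw edge",np.arctan2(e[1],e[0])); e=c[0]-c[3]; print(np.arctan2(e[1],e[0]))
u=np.array([np.cos(yaw),np.sin(yaw),0]); print("origin",mid-155*u)
for x in (48,82,116): print(x,mid+(x-155)*u, rel(mid+(x-155)*u+[0,0,3-40+37],yaw))
o=get_obs();print(o["ee_pos"])
```

```text
[603.25 289.74  40.  ] [609.97 170.36  40.  ] [461.11 161.7   40.  ] [456.22 279.81  40.  ]
width 119.56623623391177
[606.61 230.05  40.  ] 0.056175175582225796
yaw edge 0.05810582632309978
0.06743971197096318
origin [451.85 221.35  40.  ]
48 [499.78 224.04  40.  ] (array([ -9.1, 164.4,  -8.5]), np.float64(-0.062075001173337085), array([508.3, 214.9, 204.4]))
82 [533.72 225.95  40.  ] (array([-11.2, 164.4,  25.4]), np.float64(-0.062075001173337085), array([508.3, 214.9, 204.4]))
116 [567.67 227.86  40.  ] (array([-13.3, 164.4,  59.3]), np.float64(-0.062075001173337085), array([508.3, 214.9, 204.4]))
[508.27 214.95 204.37]
```

Call:
arm_command(targets=[[-15, 0, 30, 0], [0, 20, 29, -0.06], [0, 40, 0, 0], [0, 40, 0, 0], [0, 30, 0, 0], [0, 15, 0, 0], [0, 8, 0, 0], [0, 6, 0, 0], [0, 0, 0, 0], [0, 0, 0, 0]])

```text
t: 24.4
ee_pos: [568.1, 231.0, 46.3]
orientation: [-1.233, 1.167, -1.169]
ft_force: [-0.4, -0.1, 0.5]
width: 39.5
```

Call:
arm_command(targets=[[0, 4, 0, 0], [0, 2.5, 0, 0], [0, 0, 0, 0], [0, 0, 0, 0]])

```text
t: 24.73
ee_pos: [569.0, 231.4, 41.1]
orientation: [-1.231, 1.165, -1.169]
ft_force: [-0.1, -1.1, 8.6]
width: 39.7
```

Call:
arm_command(targets=[[0, 0, 0, 0], [0, 0, 0, 0], [0, 0, 0, 0], [0, 0, 0, 0], [0, -20, 0, 0], [0, -40, 0, 0], [0, -40, 0, 0], [0, -40, 0, 0], [38.7, 0, -4.3, 0], [38.7, 0, -4.3, 0], [38.7, 0, -4.3, 0], [38.7, 0, -4.3, 0], [38.7, 0, -4.3, 0], [38.7, 0, -4.3, 0], [38.7, 0, -4.3, 0], [38.7, 0, -4.3, 0], [38.7, 0, -4.3, 0], [0, 0, 0, -0.1], [0, 0, 0, -0.1], [0, 0, 0, 0]], gripper=65)

```text
t: 26.4
ee_pos: [547.7, -119.9, 178.6]
orientation: [-1.32, 1.018, -1.017]
ft_force: [-0.4, -0.8, 0.1]
width: 57.3
```

```bash
python3 - <<'E'
from h import *
np.set_printoptions(precision=2,suppress=True)
out,im,m=blocks()
for b in out: print(b,rel([b[0][0],b[0][1],36],b[0][2]))
E
python3 - <<'E'
from h import *
np.set_printoptions(precision=2,suppress=True)
for c in ("wrist","side"):
    out,im,m=blocks(c,conf=.2)
    for b in out: print(c,b,rel([b[0][0],b[0][1],36],b[0][2]))
E
```

```text
side (array([ 547.98, -119.9 ,    0.85]), np.float64(0.85034516765286), 0.74, [330.2, 235.8]) (array([  1.4, 142.8,  -0.5]), np.float64(-0.5993421785804585), array([ 548.2, -118.4,  178.8]))
side (array([566.42, 236.46,   0.07]), np.float64(0.9270746018440905), 0.64, [270.1, 162.7]) (array([-338.8,  142.8,  107.3]), np.float64(0.1886518955303993), array([ 548.2, -118.4,  178.8]))
```

Call:
arm_command(targets=[[1, 0, 2, -0.12], [0, 0, 0, -0.12], [0, 0, 0, -0.11], [0, 35, 0, 0], [0, 30, 0, 0], [0, 0, 0, 0]], gripper=100)

```text
t: 27.2
ee_pos: [547.0, -118.2, 109.3]
orientation: [-1.439, 0.759, -0.746]
ft_force: [-0.7, 1.2, -0.0]
width: 87.6
```

Run:
```python
from h import *
np.set_printoptions(precision=2,suppress=True)
out,im,m=blocks(conf=.2)
for b in out: print(b,rel([b[0][0],b[0][1],36],b[0][2]))
print(rel([550.5,-119.9,36],.6)); cv2.imwrite("pics/w8.png",im)
```

```text
(array([ 550.95, -119.64,    0.61]), np.float64(0.9286050461437722), 0.85, [323.1, 209.7]) (array([ 1.4, 77.4,  0.8]), np.float64(-0.0025424224214836144), array([ 549.7, -119. ,  113.4]))
(array([652.24, -62.83,   0.65]), np.float64(0.9215472978853015), 0.73, [341.5, 37.5]) (array([ 12.4,  77.1, 116.4]), np.float64(-0.04788350944334718), array([ 549.7, -119. ,  113.4]))
(array([ 1.3, 77.4,  0.2]), np.float64(0.0057237077934639835), array([ 549.7, -119. ,  113.4]))
```

Call:
arm_command(targets=[[1, 35, 1, 0], [0, 25, 0, 0], [0, 12, 0, 0], [0, 5, 0, 0], [0, 0, 0, 0]], gripper=80)

```text
t: 27.72
ee_pos: [552.0, -119.7, 37.1]
orientation: [-1.437, 0.753, -0.752]
ft_force: [0.7, 0.9, 0.6]
width: 70.6
```

Call:
arm_command(targets=[[0, 0, 0, 0], [0, 0, 0, 0], [0, 0, 0, 0], [0, 0, 0, 0], [0, 0, 0, 0], [0, 0, 0, 0], [0, 0, 0, 0], [0, 0, 0, 0], [0, -25, 0, 0], [0, -35, 0, 0.12], [0, -10, 0, 0.12], [0, 0, 0, 0.12], [0, 0, 0, 0.12], [0, 0, 0, 0.125], [0, 0, 0, 0], [0, 0, 0, 0]], gripper=0)

```text
t: 29.05
ee_pos: [551.5, -119.7, 106.7]
orientation: [-1.212, 1.206, -1.206]
ft_force: [-0.0, -0.0, 0.5]
width: 39.7
```

Call:
arm_command(targets=[[15, 0, -9, 0], [35, 0, -20, 0], [35, 0, -20, 0], [35, 0, -20, 0], [34, 0, -20, 0], [0, 0, 0, 0], [0, 0, 0, 0], [0, 0, 0, 0], [0, 0, 0, 0]])

```text
t: 29.8
ee_pos: [463.4, -272.8, 106.7]
orientation: [-1.211, 1.207, -1.207]
ft_force: [-0.3, 0.2, -0.2]
width: 39.7
```

Run:
```python
from h import *
np.set_printoptions(precision=2,suppress=True)
print(rel([460.7,-273.8,49],-.006)); o=get_obs(); print(o["width"])
im=get_image("wrist"); W=camera_model("wrist"); o=get_obs(); z=o["ee_pos"][2]-36
for d in silhouettes("wrist","block_a"):
    if abs(d["at"][0]-320)<40: print(d["at"],d["conf"],fit(W,d["pixels"],BLK,[o["ee_pos"][0],o["ee_pos"][1],0],z=z),o["ee_pos"])
```

```text
(array([ 1. , 57.7, -2.7]), np.float64(0.00930284533801995), array([ 463.4, -272.8,  106.7]))
39.69197710282312
[316.9, 254.9] 0.93 (array([ 463.11, -272.14,    0.  ]), np.float64(0.8975203229346875)) [ 463.48 -272.62  106.73]
```

Call:
arm_command(targets=[[1, 20, -2.5, 0.009], [0, 15, 0, 0], [0, 10, 0, 0], [0, 6, 0, 0], [0, 4, 0, 0], [0, 2, 0, 0], [0, 1, 0, 0], [0, 0, 0, 0], [0, 0, 0, 0]])

```text
t: 30.65
ee_pos: [460.8, -274.9, 49.5]
orientation: [-1.205, 1.214, -1.216]
ft_force: [-0.0, 1.6, 2.3]
width: 39.8
```

Call:
arm_command(targets=[[0, 0, 0, 0], [0, 0, 0, 0], [0, 0, 0, 0], [0, 0, 0, 0], [0, -20, 0, 0], [0, -34, 0, 0], [0, -34, 0, -0.121], [0, -34, 0, -0.121], [0, -34, 0, -0.121], [0, -34, 0, -0.121], [0, 0, 0, -0.121], [0, 0, 0, -0.121], [0, 0, 0, -0.121], [0, 0, 0, -0.121], [0, 0, 0, -0.121], [0, 0, 0, -0.121], [0, 0, 0, -0.121], [0, 0, 0, -0.121], [0, 0, 0, -0.121], [0, 0, 0, 0]], gripper=75)

```text
t: 32.32
ee_pos: [460.1, -274.8, 238.7]
orientation: [-1.571, 0.002, -0.001]
ft_force: [0.9, -0.7, 0.7]
width: 65.9
```

Call:
arm_command(targets=[[25, 0, 6, 0], [39, 0, 8, 0], [39, 0, 8, 0], [39, 0, 8, 0], [39, 0, 6, 0], [15.5, 0, 0, 0], [0, 0, 0, 0], [0, 20, 0, 0], [0, 0, 0, 0]], gripper=50)

```text
t: 33.07
ee_pos: [654.6, -239.3, 215.3]
orientation: [-1.569, 0.011, -0.002]
ft_force: [-1.7, 0.0, -1.3]
width: 43.9
```

Run:
```python
from h import *
np.set_printoptions(precision=2,suppress=True)
print(rel([657.5,-239,166])); o=get_obs(); print(o["width"],R.from_rotvec(o["orientation"]).as_matrix()[:,0])
D=camera_model("side"); get_image("side")
for th,z in (("lever_grip",165),("block_a",12)):
    for d in tip_of("side",th): print(th,d["at"],d["conf"],onz(D,d["at"],z))
```

```text
(array([ 3.1, 49.3,  0.3]), None, array([ 654.6, -239.3,  215.3]))
43.91331200174442 [ 1.   -0.01 -0.01]
lever_grip [406.8, 222.4] 0.88 [ 658.97 -267.82  165.  ]
block_a [247.6, 232.7] 0.8 [364.16  49.48  12.  ]
block_a [229.1, 220.8] 0.78 [341.83 120.17  12.  ]
block_a [340.4, 294.9] 0.75 [ 457.29 -264.74   12.  ]
block_a [281.0, 287.1] 0.56 [ 346.88 -153.74   12.  ]
block_a [271.3, 167.7] 0.5 [559.1  228.71  12.  ]
```

Run:
```python
from h import *
np.set_printoptions(precision=2,suppress=True)
D=camera_model("side"); im=get_image("side")
for d in silhouettes("side","block_a"):
    if abs(d["at"][0]-343)<12 and d["at"][1]>280: print(d["at"],d["conf"],fit(D,d["pixels"],BLK,[460,-273,0],z=12))
h=cv2.cvtColor(im,cv2.COLOR_BGR2HSV); 
for n in ("side4.png",None):
    a=cv2.imread("pics/"+n) if n else im; hh=cv2.cvtColor(a,cv2.COLOR_BGR2HSV)[270:310,320:370]
    mk=(hh[...,0]>103)&(hh[...,0]<125)&(hh[...,1]>120); ys,xs=np.nonzero(mk); print(n,mk.sum(),xs.mean()+320,ys.mean()+270,xs.min()+320,xs.max()+320,ys.min()+270,ys.max()+270)
```

```text
[339.9, 292.3] 0.52 (array([ 458.4 , -272.55,    0.05]), np.float64(0.8052141527001863))
side4.png 216 343.4675925925926 292.3009259259259 335 351 283 302
None 207 343.2028985507246 292.52173913043475 335 351 283 302
```

Same place as the first block, so it is seated. Now the pull.

Call:
arm_command(targets=[[2, 20, 0, 0], [0, 18, 0, 0], [0, 8, 0, 0], [0, 3, 0, 0], [0, 0, 0, 0], [0, 0, 0, 0]])

```text
t: 33.82
ee_pos: [659.4, -240.3, 170.8]
orientation: [-1.571, 0.004, -0.006]
ft_force: [0.4, -0.0, 0.4]
width: 44.3
```

Call:
arm_command(targets=[[0, 0, 0, 0], [0, 0, 0, 0], [0, 0, 0, 0], [0, 0, 0, 0], [-15.1, -7.8, 0, 0], [-15.8, -6.2, 0, 0], [-16.4, -4.6, 0, 0], [-16.7, -2.9, 0, 0], [-17, -1.2, 0, 0], [-17, 0.4, 0, 0], [-16.8, 2.1, 0, 0], [-8.3, 1.9, 0, 0], [-8.3, 2, 0, 0], [-8, 2.7, 0, 0], [-8.1, 2.7, 0, 0], [-7.8, 3.5, 0, 0], [-7.7, 3.5, 0, 0], [-4, 1.9, 0, 0], [-4, 1.5, 0, 0], [0, 0, 0, 0]], gripper=26)

```text
t: 35.48
ee_pos: [489.6, -239.4, 170.8]
orientation: [-1.572, 0.002, -0.008]
ft_force: [7.3, -0.2, 0.5]
width: 22.8
```

Call:
arm_command(targets=[[-1, 0, 0, 0], [0, 0, 0, 0], [0, 0, 0, 0]])

```text
t: 35.73
ee_pos: [489.5, -239.4, 170.8]
orientation: [-1.572, 0.001, -0.009]
ft_force: [10.2, 0.3, -0.8]
width: 23.5
```

Call:
arm_command(targets=[[3, -1.5, 0, 0], [4, -1.4, 0, 0], [7.7, -3.5, 0, 0], [7.8, -3.5, 0, 0], [8.1, -2.7, 0, 0], [8, -2.7, 0, 0], [8.3, -2, 0, 0], [8.3, -1.9, 0, 0], [8.4, -1, 0, 0], [8.4, -1.1, 0, 0], [8.5, -0.2, 0, 0], [8.5, -0.2, 0, 0], [8.5, 0.6, 0, 0], [8.5, 0.6, 0, 0], [8.3, 1.4, 0, 0], [8.4, 1.5, 0, 0], [8.2, 2.3, 0, 0], [8.2, 2.3, 0, 0], [7.9, 3.1, 0, 0], [7.9, 3.1, 0, 0]])

```text
t: 37.4
ee_pos: [642.6, -239.9, 176.7]
orientation: [-1.571, 0.005, -0.005]
ft_force: [1.0, 0.0, -0.7]
width: 22.9
```

Call:
arm_command(targets=[[7.5, 3.9, 0, 0], [5, 2.5, 0, 0], [3, 1.4, 0, 0], [0.5, 0, 0, 0], [0, 0, 0, 0], [0, 0, 0, 0], [0, -15, 0, 0], [0, -30, 0, 0], [0, -30, 0, 0], [-35, 0, -7, 0], [-40, 0, -7, 0], [-40, 0, -7, 0], [-40, 0, -7, 0], [-40, 0, -7, 0], [0, 0, 0, 0]])

```text
t: 38.65
ee_pos: [455.8, -273.4, 244.0]
orientation: [-1.569, 0.01, -0.003]
ft_force: [0.5, -0.4, 1.1]
width: 22.8
```

Call:
arm_command(targets=[[0, 0, 0, 0.121], [0, 0, 0, 0.121], [0, 0, 0, 0.121], [0, 0, 0, 0.121], [0, 0, 0, 0.121], [0, 0, 0, 0.121], [0, 0, 0, 0.121], [0, 0, 0, 0.121], [0, 0, 0, 0.121], [0, 0, 0, 0.121], [0, 30, 0, 0.121], [0, 35, 0, 0.121], [0, 35, 0, 0.121], [0, 0, 0, 0]], gripper=75)

```text
t: 39.82
ee_pos: [459.3, -271.7, 139.2]
orientation: [-1.206, 1.227, -1.211]
ft_force: [-1.0, 0.2, -0.7]
width: 65.9
```

Run:
```python
from h import *
np.set_printoptions(precision=2,suppress=True)
print(rel([457.5,-274,48],0)); o=get_obs(); print(o["width"],R.from_rotvec(o["orientation"]).as_matrix()[:,0])
D=camera_model("side"); get_image("side")
for th,z in (("lever_grip",165),):
    for d in tip_of("side",th)[:1]: print(th,d["at"],d["conf"],onz(D,d["at"],z))
im=get_image("wrist"); W=camera_model("wrist"); cv2.imwrite("pics/w9.png",im)
for d in tip_of("wrist","block_a")[:3]: print(d["at"],d["conf"],onz(W,d["at"],12))
```

```text
(array([ 2.8, 91.2, -1. ]), np.float64(-0.012714276738192254), array([ 459.3, -271.7,  139.2]))
65.88183893660259 [-0.01 -1.   -0.  ]
lever_grip [403.5, 223.8] 0.6 [ 649.52 -265.96  165.  ]
[318.7, 204.0] 0.91 [ 454.01 -274.23   12.  ]
[473.4, 178.8] 0.61 [ 477.09 -414.54   12.  ]
```

Call:
arm_command(targets=[[1, 35, -1, 0], [1, 30, 0, 0], [0, 15, 0, 0], [0, 8, 0, 0], [0, 3, 0, 0], [0, 0, 0, 0], [0, 0, 0, 0]])

```text
t: 40.6
ee_pos: [462.8, -276.4, 54.9]
orientation: [-1.205, 1.212, -1.217]
ft_force: [-0.4, 0.6, 1.0]
width: 65.9
```

Call:
arm_command(targets=[[0, 0, 0, 0], [0, 0, 0, 0], [0, 0, 0, 0], [0, 0, 0, 0], [0, 0, 0, 0], [0, 0, 0, 0], [0, 0, 0, 0], [0, -15, 0, 0], [0, -35, 0, 0], [0, -35, 0, 0], [0, -35, 0, 0], [0, -30, 0, 0], [0, 0, 0, 0]], gripper=0)

```text
t: 41.68
ee_pos: [464.4, -277.5, 209.0]
orientation: [-1.203, 1.207, -1.223]
ft_force: [0.6, -0.6, -1.3]
width: 39.7
```

Call:
arm_command(targets=[[-20, 0, 3, 0], [-41, 0, 6, 0], [-41, 0, 6, 0], [-41, 0, 6, 0], [-41, 0, 6, 0], [-41, 0, 6, 0], [-41, 0, 6, 0], [-41, 0, 6, 0], [-41, 0, 6, 0], [-41, 0, 6, 0], [-41, 0, 6, 0], [-41, 0, 6, 0], [-25, 0, 6, 0], [0, 0, 0, -0.03], [0, 0, 0, -0.03], [0, 0, 0, 0], [0, 0, 0, 0], [0, 0, 0, 0]])

```text
t: 43.18
ee_pos: [540.4, 219.2, 202.7]
orientation: [-1.234, 1.172, -1.172]
ft_force: [0.6, -0.9, -0.3]
width: 39.7
```

Run:
```python
from h import *
np.set_printoptions(precision=2,suppress=True)
o=get_obs(); print(o["width"],R.from_rotvec(o["orientation"]).as_matrix()[:,0],o["ee_pos"])
im=get_image("wrist"); W=camera_model("wrist"); cv2.imwrite("pics/w10.png",im)
D=camera_model("side"); s=get_image("side"); cv2.imwrite("pics/side10.png",s)
for n in ("side0.png","side4.png","side10.png"):
    hh=cv2.cvtColor(cv2.imread("pics/"+n),cv2.COLOR_BGR2HSV)[200:245,385:430]
    mk=((hh[...,0]<6)|(hh[...,0]>174))&(hh[...,1]>150); ys,xs=np.nonzero(mk); print(n,mk.sum(),xs.max(),ys.max())
for d in tip_of("wrist","block_a")[:3]: print(d["at"],d["conf"],onz(W,d["at"],3))
u=np.array([np.cos(.057),np.sin(.057),0])
for y0 in (221.4,226): print(rel(np.array([451.8,y0,40])+82*u,.057))
```

```text
39.67989207072477 [ 0.05 -1.    0.  ] [540.43 219.17 202.75]
side0.png 402 37 38
side4.png 363 37 38
side10.png 403 38 38
[308.6, 155.8] 0.77 [566.45 231.34   3.  ]
[378.2, 329.8] 0.72 [347.47 132.49   3.  ]
[319.9, 239.1] 0.69 [468.78 213.84   3.  ]
(array([ -7.3, 163.2,  -6.7]), np.float64(-0.0063433207626655275), array([540.8, 219.1, 203.2]))
(array([-11.9, 163.2,  -6.5]), np.float64(-0.0063433207626655275), array([540.8, 219.1, 203.2]))
```

View pics/w10.png

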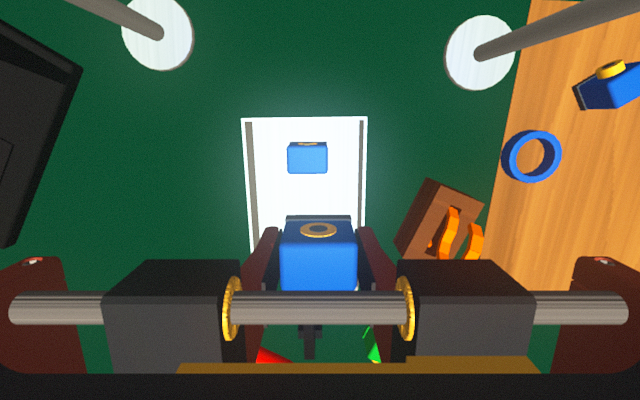

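Call:
arm_command(targets=[[-10, 15, -4, 0], [0, 40, 0, 0], [0, 40, 0, 0], [0, 30, 0, 0], [0, 15, 0, 0], [0, 8, 0, 0], [0, 4, 0, 0], [0, 0, 0, 0], [0, 0, 0, 0]])

```text
t: 44.08
ee_pos: [537.1, 229.6, 52.3]
orientation: [-1.231, 1.17, -1.171]
ft_force: [0.2, 0.0, -0.2]
width: 39.9
```

Call:
arm_command(targets=[[0, 3, 0, 0], [0, 2, 0, 0], [0, 2, 0, 0], [0, 0, 0, 0], [0, 0, 0, 0]])

```text
t: 44.5
ee_pos: [536.8, 229.5, 45.0]
orientation: [-1.232, 1.17, -1.171]
ft_force: [0.4, 0.0, 3.9]
width: 40.3
```

Call:
arm_command(targets=[[0, 0, 0, 0], [0, 0, 0, 0], [0, 0, 0, 0], [0, 0, 0, 0], [0, -20, 0, 0], [0, -40, 0, 0], [0, -40, 0, 0], [0, -40, 0, 0], [41.5, 0, -2, 0], [41.5, 0, -2, 0], [41.5, 0, -2, 0], [41.5, 0, -2, 0], [41.5, 0, -2, 0], [41.5, 0, -2, 0], [41.5, 0, 0, 0], [0, 0, 0, -0.11], [0, 0, 0, -0.11], [0, 0, 0, -0.11], [0, 0, 0, -0.11], [0, 0, 0, -0.11]], gripper=65)

```text
t: 46.17
ee_pos: [539.1, -61.6, 184.1]
orientation: [-1.437, 0.752, -0.751]
ft_force: [0.8, -0.9, 0.8]
width: 57.4
```

Run:
```python
from h import *
np.set_printoptions(precision=2,suppress=True)
print(rel([652.3,-63.4,36],.62)) 
out,im,m=blocks(conf=.2)
for b in out: print(b,rel([b[0][0],b[0][1],36],b[0][2]))
```

```text
(array([ 66.1, 148.1,  92.1]), np.float64(-0.013334433076301888), array([539.1, -61.6, 184.1]))
(array([533.93, 233.15,   0.06]), np.float64(0.9533736092834071), 0.84, [48.7, 19.1]) (array([-245.6,  148.2,  162.8]), np.float64(0.545701779913685), array([539.1, -61.4, 184.1]))
```

Run:
```python
from h import *
np.set_printoptions(precision=2,suppress=True)
im=get_image("wrist"); W=camera_model("wrist"); 
for d in silhouettes("wrist","block_a"): print(d["at"],d["conf"],d["pixels"].sum(),onz(W,d["at"],22))
h=cv2.cvtColor(im,cv2.COLOR_BGR2HSV); mk=((h[...,0]>103)&(h[...,0]<125)&(h[...,1]>120)&(h[...,2]>60)).astype(np.uint8)
n,l,s,c=cv2.connectedComponentsWithStats(mk)
for i in range(1,n):
    if s[i,4]>80: print(s[i],c[i],onz(W,c[i],30))
cv2.imwrite("pics/w11.png",im)
```

```text
[391.1, 88.6] 0.94 1992 [654.93 -64.32  22.  ]
[48.8, 15.2] 0.92 2105 [533.91 221.55  22.  ]
[287.3, 348.1] 0.64 868 [ 359.93 -140.06   22.  ]
[145.8, 248.9] 0.6 853 [380.41  52.04  22.  ]
[61.7, 233.9] 0.57 2364 [346.1  132.51  22.  ]
[176.1, 131.2] 0.35 4726 [507.87  82.56  22.  ]
[  0   0  73  28 679] [42.17 10.51] [535.81 221.28  30.  ]
[368  73  50  34 519] [394.51  88.16] [655.5  -65.51  30.  ]
[268  93  56  35 115] [295.5  104.55] [593.2    0.64  30.  ]
[274 100  43  45 193] [287.83 125.01] [573.89  -3.47  30.  ]
```

View pics/w11.png

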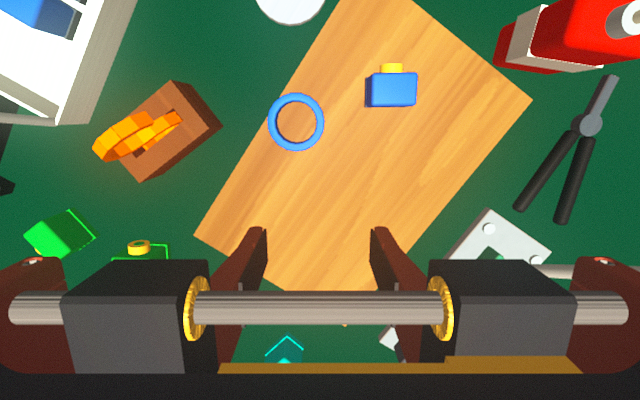

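Call:
arm_command(targets=[[22, 0, 31, 0], [22, 0, 31, 0], [22, 0, 30, -0.01], [0, 35, 0, 0], [0, 35, 0, 0], [0, 0, 0, 0], [0, 0, 0, 0]], gripper=80)

```text
t: 46.95
ee_pos: [650.7, -63.4, 112.4]
orientation: [-1.44, 0.753, -0.745]
ft_force: [-0.7, -0.3, -0.2]
width: 70.5
```

Run:
```python
from h import *
np.set_printoptions(precision=2,suppress=True)
im=get_image("wrist"); W=camera_model("wrist"); 
for d in silhouettes("wrist","block_a"):
    p=onz(W,d["at"],22)
    if abs(p[0]-652)<60 and abs(p[1]+63)<60:
        q,i=fit(W,d["pixels"],BLK,[p[0],p[1],.6]); print(q,i,rel([q[0],q[1],36],q[2]))
```

```text
[654.19 -63.56   0.63] 0.958704974271012 (array([ 0.4, 79.8,  0.9]), np.float64(-0.0241734354969374), array([653.2, -63.8, 115.8]))
```

Call:
arm_command(targets=[[0, 35, 1, -0.02], [0, 25, 0, 0], [0, 12, 0, 0], [0, 6, 0, 0], [0, 0, 0, 0], [0, 0, 0, 0]])

```text
t: 47.55
ee_pos: [654.4, -63.3, 37.9]
orientation: [-1.443, 0.731, -0.734]
ft_force: [0.1, 0.1, 0.4]
width: 70.3
```

Call:
arm_command(targets=[[0, 0, 0, 0], [0, 0, 0, 0], [0, 0, 0, 0], [0, 0, 0, 0], [0, 0, 0, 0], [0, 0, 0, 0], [0, 0, 0, 0], [0, 0, 0, 0], [0, -25, 0, 0], [0, -35, 0, 0.12], [0, -10, 0, 0.12], [0, 0, 0, 0.12], [0, 0, 0, 0.12], [0, 0, 0, 0.12], [0, 0, 0, 0.03], [0, 0, 0, 0]], gripper=0)

```text
t: 48.88
ee_pos: [653.0, -63.1, 106.0]
orientation: [-1.21, 1.209, -1.208]
ft_force: [-0.2, -0.3, 0.2]
width: 39.9
```

Call:
arm_command(targets=[[0, -20, 0, 0], [0, -10, -20, 0], [0, 0, -40, 0], [0, 0, -40, 0], [0, 0, -40, 0], [10, 0, -38, 0], [38, 0, -14, 0], [40, 0, 0, 0], [40, 0, 0, 0], [40, 0, 0, 0], [30, 0, 0, 0], [13, 0, 0, 0], [0, 30, 0, 0], [0, 0, 0, 0], [0, 0, 0, 0], [0, 0, 0, 0], [0, 0, 0, 0]])

```text
t: 50.3
ee_pos: [462.2, -273.8, 107.2]
orientation: [-1.211, 1.206, -1.207]
ft_force: [0.4, -0.2, 0.1]
width: 39.9
```

Run:
```python
from h import *
np.set_printoptions(precision=2,suppress=True)
print(rel([460.7,-274.2,49.5],-.006)); o=get_obs(); print(o["width"])
im=get_image("wrist"); W=camera_model("wrist"); o=get_obs(); z=o["ee_pos"][2]-37
for d in silhouettes("wrist","block_a"):
    if abs(d["at"][0]-320)<40: print(d["at"],d["conf"],fit(W,d["pixels"],BLK,[o["ee_pos"][0],o["ee_pos"][1],0],z=z),o["ee_pos"])
```

```text
(array([ 0.4, 57.7, -1.5]), np.float64(0.009299218077137184), array([ 462.2, -273.8,  107.2]))
39.93387860221509
[317.9, 253.8] 0.95 (array([ 462.66, -273.54,    0.04]), np.float64(0.9157158873573831)) [ 462.31 -273.94  107.3 ]
```

Call:
arm_command(targets=[[0.4, 20, -1.5, 0.009], [0, 15, 0, 0], [0, 10, 0, 0], [0, 6, 0, 0], [0, 4, 0, 0], [0, 2, 0, 0], [0, 1, 0, 0], [0, 0, 0, 0], [0, 0, 0, 0]])

```text
t: 51.15
ee_pos: [460.6, -275.1, 48.8]
orientation: [-1.206, 1.214, -1.215]
ft_force: [-0.1, 0.2, -0.4]
width: 39.7
```

Call:
arm_command(targets=[[0, 1.5, 0, 0], [0, 0, 0, 0], [0, 0, 0, 0]])

```text
t: 51.4
ee_pos: [460.7, -275.1, 48.6]
orientation: [-1.205, 1.214, -1.216]
ft_force: [-3.5, 2.7, 17.0]
width: 39.9
```

Call:
arm_command(targets=[[0, 0, 0, 0], [0, 0, 0, 0], [0, 0, 0, 0], [0, 0, 0, 0], [0, -20, 0, 0], [0, -35, 0, 0], [0, -34, 0, -0.121], [0, -34, 0, -0.121], [0, -34, 0, -0.121], [0, -35, 0, -0.121], [0, 0, 0, -0.121], [0, 0, 0, -0.121], [0, 0, 0, -0.121], [0, 0, 0, -0.121], [0, 0, 0, -0.121], [0, 0, 0, -0.121], [0, 0, 0, -0.121], [0, 0, 0, -0.121], [0, 0, 0, -0.121], [0, 0, 0, 0]], gripper=75)

```text
t: 53.07
ee_pos: [460.1, -274.8, 238.5]
orientation: [-1.571, 0.001, -0.0]
ft_force: [-0.9, 0.4, -0.5]
width: 65.9
```

Call:
arm_command(targets=[[25, 0, 6, 0], [39, 0, 8, 0], [39, 0, 8, 0], [39, 0, 8, 0], [39, 0, 6, 0], [15.5, 0, 0, 0], [0, 0, 0, 0], [0, 20, 0, 0], [0, 0, 0, 0], [0, 0, 0, 0]], gripper=50)

```text
t: 53.9
ee_pos: [655.0, -239.7, 217.5]
orientation: [-1.57, 0.009, -0.003]
ft_force: [-0.0, 0.1, -0.1]
width: 43.9
```

Run:
```python
from h import *
np.set_printoptions(precision=2,suppress=True)
print(rel([657.5,-239,166])); o=get_obs(); print(o["width"],R.from_rotvec(o["orientation"]).as_matrix()[:,0])
im=get_image("side")
for n in ("side4.png",None):
    a=cv2.imread("pics/"+n) if n else im; hh=cv2.cvtColor(a,cv2.COLOR_BGR2HSV)[270:310,320:370]
    mk=(hh[...,0]>103)&(hh[...,0]<125)&(hh[...,1]>120); ys,xs=np.nonzero(mk); print(n,mk.sum(),xs.mean()+320,ys.mean()+270,xs.min()+320,xs.max()+320,ys.min()+270,ys.max()+270)
```

```text
(array([ 2.7, 51.4,  0.6]), None, array([ 655. , -239.7,  217.5]))
43.93029845065627 [ 1.   -0.01 -0.  ]
side4.png 216 343.4675925925926 292.3009259259259 335 351 283 302
None 209 343.24401913875596 292.6124401913876 335 351 283 303
```

Call:
arm_command(targets=[[2, 20, 0, 0], [0, 18, 0, 0], [0, 9, 0, 0], [0, 4, 0, 0], [0, 0, 0, 0], [0, 0, 0, 0]])

```text
t: 54.45
ee_pos: [659.2, -240.2, 168.8]
orientation: [-1.571, 0.004, -0.005]
ft_force: [0.6, -0.1, 0.8]
width: 44.0
```

Call:
arm_command(targets=[[0, 0, 0, 0], [0, 0, 0, 0], [0, 0, 0, 0], [0, 0, 0, 0], [-15.1, -7.8, 0, 0], [-15.8, -6.2, 0, 0], [-16.4, -4.6, 0, 0], [-16.7, -2.9, 0, 0], [-17, -1.2, 0, 0], [-17, 0.4, 0, 0], [-16.8, 2.1, 0, 0], [-8.3, 1.9, 0, 0], [-8.3, 2, 0, 0], [-8, 2.7, 0, 0], [-8.1, 2.7, 0, 0], [-7.8, 3.5, 0, 0], [-7.7, 3.5, 0, 0], [-4, 1.9, 0, 0], [-4, 1.5, 0, 0], [0, 0, 0, 0]], gripper=26)

```text
t: 56.12
ee_pos: [489.6, -239.5, 168.9]
orientation: [-1.572, 0.001, -0.008]
ft_force: [7.5, 0.0, 0.7]
width: 23.1
```

Call:
arm_command(targets=[[-1, 0, 0, 0], [0, 0, 0, 0], [0, 0, 0, 0]])

```text
t: 56.37
ee_pos: [489.5, -239.5, 168.9]
orientation: [-1.572, -0.0, -0.008]
ft_force: [11.1, 1.0, -0.3]
width: 22.9
```

Call:
arm_command(targets=[[3, -1.5, 0, 0], [4, -1.4, 0, 0], [7.7, -3.5, 0, 0], [7.8, -3.5, 0, 0], [8.1, -2.7, 0, 0], [8, -2.7, 0, 0], [8.3, -2, 0, 0], [8.3, -1.9, 0, 0], [8.4, -1, 0, 0], [8.4, -1.1, 0, 0], [8.5, -0.2, 0, 0], [8.5, -0.2, 0, 0], [8.5, 0.6, 0, 0], [8.5, 0.6, 0, 0], [8.3, 1.4, 0, 0], [8.4, 1.5, 0, 0], [8.2, 2.3, 0, 0], [8.2, 2.3, 0, 0], [7.9, 3.1, 0, 0], [7.9, 3.1, 0, 0]])

```text
t: 58.03
ee_pos: [642.5, -239.8, 174.6]
orientation: [-1.571, 0.004, -0.004]
ft_force: [0.2, 0.6, -0.1]
width: 22.8
```

Call:
arm_command(targets=[[7.5, 3.9, 0, 0], [5, 2.5, 0, 0], [3, 1.4, 0, 0], [0.5, 0, 0, 0], [0, 0, 0, 0], [0, 0, 0, 0], [0, 0, 0, 0], [0, -15, 0, 0], [0, -30, 0, 0], [0, -30, 0, 0], [-35, 0, -7, 0], [-40, 0, -7, 0], [-40, 0, -7, 0], [-40, 0, -7, 0], [-40, 0, -7, 0], [0, 0, 0, 0]])

```text
t: 59.37
ee_pos: [455.7, -273.4, 241.9]
orientation: [-1.569, 0.009, -0.002]
ft_force: [0.8, 0.9, -0.1]
width: 22.6
```

Call:
arm_command(targets=[[0, 0, 0, 0.121], [0, 0, 0, 0.121], [0, 0, 0, 0.121], [0, 0, 0, 0.121], [0, 0, 0, 0.121], [0, 0, 0, 0.121], [0, 0, 0, 0.121], [0, 0, 0, 0.121], [0, 0, 0, 0.121], [0, 0, 0, 0.121], [0, 30, 0, 0.121], [0, 35, 0, 0.121], [0, 35, 0, 0.121], [0, 0, 0, 0], [0, 0, 0, 0]], gripper=75)

```text
t: 60.62
ee_pos: [461.7, -273.3, 141.5]
orientation: [-1.208, 1.215, -1.209]
ft_force: [0.4, -0.2, 0.8]
width: 65.8
```

Run:
```python
from h import *
np.set_printoptions(precision=2,suppress=True)
im=get_image("side"); im2=get_image("wrist"); cv2.imwrite("pics/w12.png",im2)
print(rel([457.5,-274,49],0)); o=get_obs(); print(o["width"],R.from_rotvec(o["orientation"]).as_matrix()[:,0])
hh=cv2.cvtColor(im,cv2.COLOR_BGR2HSV)[200:245,385:430]
mk=((hh[...,0]<6)|(hh[...,0]>174))&(hh[...,1]>150); ys,xs=np.nonzero(mk); print(mk.sum(),xs.max(),ys.max())
```

```text
(array([-0.6, 95.1, -6.4]), np.float64(-0.003935124432573822), array([ 463.7, -274.5,  144.1]))
66.01619644072984 [-0. -1.  0.]
402 38 38
```

Call:
arm_command(targets=[[0, 35, -6, 0], [0, 30, 0, 0], [0, 18, 0, 0], [0, 8, 0, 0], [0, 3, 0, 0], [0, 0, 0, 0], [0, 0, 0, 0]])

```text
t: 61.3
ee_pos: [457.8, -274.6, 50.0]
orientation: [-1.205, 1.211, -1.216]
ft_force: [-0.4, 0.1, 0.3]
width: 65.7
```

Call:
arm_command(targets=[[0, 0, 0, 0], [0, 0, 0, 0], [0, 0, 0, 0], [0, 0, 0, 0], [0, 0, 0, 0], [0, 0, 0, 0], [0, 0, 0, 0], [0, -15, 0, 0], [0, -35, 0, 0], [0, -35, 0, 0], [0, -35, 0, 0], [0, -35, 0, 0], [0, 0, 0, 0]], gripper=0)

```text
t: 62.38
ee_pos: [459.7, -275.7, 209.6]
orientation: [-1.203, 1.205, -1.223]
ft_force: [1.4, -1.3, 0.7]
width: 39.9
```

Call:
arm_command(targets=[[-20, 0, 2, 0], [-41, 0, 4, 0], [-41, 0, 4, 0], [-41, 0, 4, 0], [-41, 0, 4, 0], [-41, 0, 4, 0], [-41, 0, 4, 0], [-41, 0, 4, 0], [-41, 0, 4, 0], [-41, 0, 4, 0], [-41, 0, 4, 0], [-41, 0, 4, 0], [-25, 0, 1, 0], [0, 0, 0, -0.03], [0, 0, 0, -0.03], [0, 0, 0, 0], [0, 0, 0, 0], [0, 0, 0, 0]])

```text
t: 63.88
ee_pos: [507.0, 221.5, 202.9]
orientation: [-1.234, 1.171, -1.171]
ft_force: [-0.3, 0.5, -0.9]
width: 40.0
```

Run:
```python
from h import *
np.set_printoptions(precision=2,suppress=True)
o=get_obs(); print(o["width"],R.from_rotvec(o["orientation"]).as_matrix()[:,0],o["ee_pos"])
im=get_image("wrist"); W=camera_model("wrist"); cv2.imwrite("pics/w13.png",im)
for d in tip_of("wrist","block_a")[:5]: print(d["at"],d["conf"],onz(W,d["at"],3))
for d in tip_of("wrist","stand")[:2]: print("stand",d["at"],d["conf"],onz(W,d["at"],0))
for d in tip_of("wrist","hook")[:2]: print("hook",d["at"],d["conf"],onz(W,d["at"],68))
u=np.array([np.cos(.057),np.sin(.057),0])
print(rel(np.array([451.8,224,40])+50*u,.057))
```

```text
39.95073987989174 [ 0.05 -1.    0.  ] [506.97 221.46 202.94]
[311.1, 124.3] 0.86 [566.84 232.44   3.  ]
[327.2, 161.1] 0.75 [528.16 212.86   3.  ]
[319.3, 234.2] 0.73 [441.44 217.08   3.  ]
stand [434.1, 192.3] 0.64 [498.18  88.43   0.  ]
hook [453.6, 202.4] 0.73 [505.18  95.64  68.  ]
(array([ -5.7, 163.3,  -5.2]), np.float64(-0.005241806452850106), array([507.2, 221.4, 203.3]))
```

View pics/w13.png

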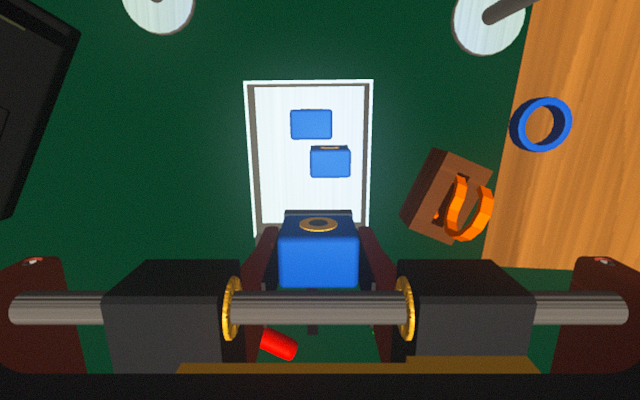

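Run:
```python
from h import *
np.set_printoptions(precision=2,suppress=True)
im=get_image("wrist"); W=camera_model("wrist"); o=get_obs()
for d in silhouettes("wrist","block_a")[:5]:
    z=o["ee_pos"][2]-37 if d["at"][1]>220 else 3
    p=onz(W,d["at"],z+22)
    if p[1]>160: print(d["at"],d["conf"],fit(W,d["pixels"],BLKP,[p[0],p[1],0],z=z))
c=[onz(W,p,40) for p in ((245,83),(372,81),(368,228))]; print(*c,o["ee_pos"])
```

```text
[330.3, 161.2] 0.97 (array([532.99, 211.54,   0.05]), np.float64(0.9672804404729669))
[312.9, 127.7] 0.95 (array([568.95, 231.81,   0.06]), np.float64(0.925044421584214))
[602.48 294.84  40.  ] [610.29 177.32  40.  ] [465.83 167.57  40.  ] [507.24 221.49 203.32]
```

Call:
arm_command(targets=[[-16, 15, -5, -0.01], [0, 40, 0, 0], [0, 40, 0, 0], [0, 30, 0, 0], [0, 20, 0, 0], [0, 8, 0, 0], [0, 4, 0, 0], [0, 3, 0, 0], [0, 0, 0, 0], [0, 0, 0, 0]])

```text
t: 65.02
ee_pos: [502.2, 237.9, 44.5]
orientation: [-1.236, 1.162, -1.163]
ft_force: [0.1, 0.8, 0.3]
width: 40.0
```

Call:
arm_command(targets=[[0, 2, 0, 0], [0, 1.5, 0, 0], [0, 0, 0, 0], [0, 0, 0, 0]])

```text
t: 65.35
ee_pos: [501.5, 237.6, 40.1]
orientation: [-1.238, 1.163, -1.163]
ft_force: [-0.8, 0.1, -0.8]
width: 39.7
```

Call:
arm_command(targets=[[0, 0, 0, 0], [0, 0, 0, 0], [0, 0, 0, 0], [0, 0, 0, 0], [0, -20, 0, 0], [0, -40, 0, 0], [0, -40, 0, 0], [0, -40, 0, 0], [0, -40, 0, 0], [37, 0, -17, 0], [37, 0, -17, 0], [37, 0, -17, 0], [37, 0, -17, 0], [0, 0, 0, 0.06], [0, 0, 0, 0], [0, 0, 0, 0], [0, 0, 0, 0]], gripper=62)

```text
t: 66.77
ee_pos: [443.4, 86.2, 220.0]
orientation: [-1.211, 1.205, -1.206]
ft_force: [0.0, 0.2, -0.1]
width: 54.6
```

Run:
```python
from h import *
np.set_printoptions(precision=2,suppress=True)
im=get_image("wrist"); W=camera_model("wrist"); o=get_obs(); print(o["ee_pos"],o["width"],W["position"])
for c in ("wrist","side","scene"):
    if c!="wrist": get_image(c)
    m=camera_model(c)
    for th,z in (("stand",0),("hook",68),("hook_top",113),("hook_low",23)):
        for d in tip_of(c,th)[:1]: print(c,th,d["at"],d["conf"],onz(m,d["at"],z))
    for d in silhouettes(c,"hook")[:1]: print(d["at"],d["conf"],d["pixels"].sum())
cv2.imwrite("pics/w14.png",cv2.resize(im[60:260,150:470],None,fx=2.5,fy=2.5,interpolation=2))
```

```text
[443.31  86.37 219.86] 54.5190314689449 [514.86  87.18 365.56]
wrist stand [318.8, 128.6] 0.93 [498.31  86.4    0.  ]
wrist hook [311.2, 124.3] 0.75 [505.23  93.58  68.  ]
wrist hook_top [314.7, 132.2] 0.59 [500.63  89.86 113.  ]
[316.6, 129.2] 0.89 701
side stand [277.6, 204.8] 0.96 [494.3   92.27   0.  ]
side hook [276.5, 193.8] 0.52 [489.97  79.85  68.  ]
side hook_top [276.5, 184.6] 0.5 [491.53  74.33 113.  ]
side hook_low [277.3, 203.3] 0.53 [488.51  81.05  23.  ]
[276.3, 191.5] 0.42 112
scene stand [366.3, 210.1] 0.67 [513.37  83.36   0.  ]
scene hook [372.0, 194.7] 0.55 [498.06  92.07  68.  ]
scene hook_top [414.6, 207.1] 0.18 [544.82 227.9  113.  ]
scene hook_low [404.1, 224.7] 0.23 [552.74 212.93  23.  ]
[371.0, 186.3] 0.47 53
```

View pics/w14.png

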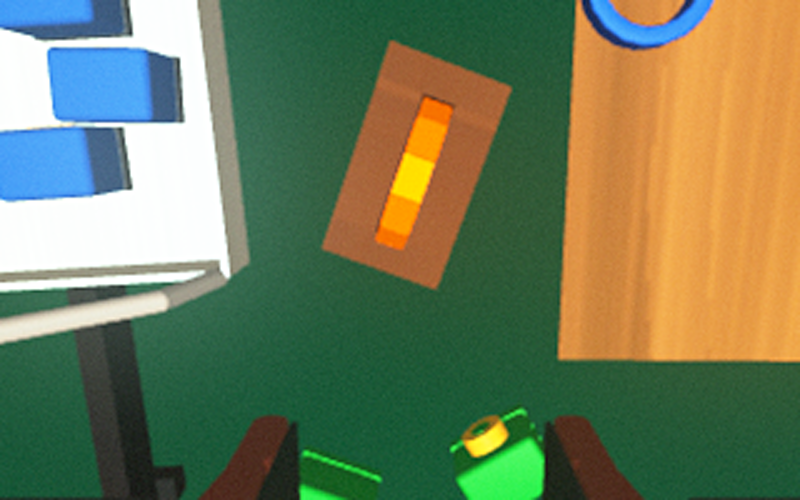

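Run:
```python
from h import *
np.set_printoptions(precision=3,suppress=True)
W=camera_model("wrist"); g=lambda x,y:(150+x/2.5,60+y/2.5)
c=np.array([onz(W,g(*p),45) for p in((390,41),(511,88),(437,289),(323,248))]); print(c,c.mean(0))
for a,b in((3,0),(2,1)): e=c[a-0]-c[b]; print(np.linalg.norm(e),np.arctan2(-e[1],-e[0]))
h=[onz(W,g(*p),z) for p,z in(((436,103),100),((393,243),100))]; print("hook ends",h,(h[0]+h[1])/2,np.arctan2(*(h[0]-h[1])[1::-1]))
print("crown",onz(W,g(412,178),118))
a=cv2.imread("pics/w13.png")[140:250,390:500]; b=cv2.imread("pics/w7.png")[140:250,390:500]
side=get_image("side")[165:225,240:320]
cv2.imwrite("pics/v15.png",np.hstack([cv2.resize(a,(400,400),interpolation=2),cv2.resize(side,(400,400),interpolation=2)]))
```

```text
[[548.539  97.883  45.   ]
 [531.517  50.988  45.   ]
 [452.07   79.114  45.   ]
 [469.01  125.911  45.   ]] [500.284  88.474  45.   ]
84.32359635871687 -0.3388349619989303
84.27833025636218 -0.3402534420229348
hook ends [array([523.899,  81.14 , 100.   ]), array([478.547,  95.349, 100.   ])] [501.223  88.244 100.   ] -0.3036200760410624
crown [501.081  88.727 118.   ]
```

View pics/v15.png

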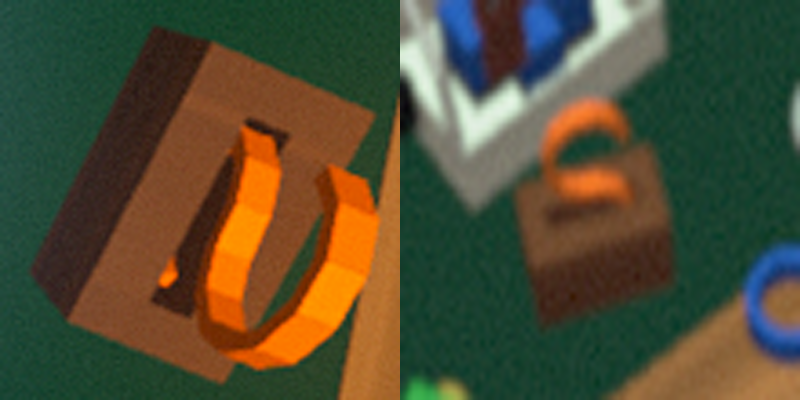

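Call:
arm_command(targets=[[-10, 0, 35, 0], [0, 20, 0, 0.115], [0, 30, 0, 0.115], [0, 20, 0, 0.11], [0, 0, 0, 0], [0, 0, 0, 0]], gripper=45)

```text
t: 68.22
ee_pos: [477.1, 95.5, 149.2]
orientation: [-1.035, 1.452, -1.45]
ft_force: [-0.3, 0.7, 0.4]
width: 39.3
```

Run:
```python
from h import *
np.set_printoptions(precision=2,suppress=True)
im=get_image("wrist"); W=camera_model("wrist"); print(rel([478.4,96.5,90],-.34),get_obs()["qpos"])
h=cv2.cvtColor(im,cv2.COLOR_BGR2HSV); mk=((h[...,0]>5)&(h[...,0]<28)&(h[...,1]>200)&(h[...,2]>150)).astype(np.uint8); mk[280:]=0
n,l,s,c=cv2.connectedComponentsWithStats(mk); 
for i in range(1,n):
    if s[i,4]>100:
        print(s[i],c[i]); r=cv2.minAreaRect(np.argwhere(l==i)[:,::-1].astype(np.float32)); print(r)
o=np.array([501,88.5,68]);Rz=R.from_euler('z',-.34)
print(proj(W,Rz.apply([[0,5,49],[0,-5,49],[-26,-5,24],[-26,5,24],[23,0,32]])+o))
cv2.imwrite("pics/w16.png",cv2.resize(im[150:290,200:440],None,fx=3,fy=3))
```

```text
(array([-0.9, 60.2,  0.1]), np.float64(0.00625959055223646), array([478. ,  95.7, 150.2])) [ 0.17  0.36  1.99 -0.    0.79  2.08]
[ 307  139   18   83 1370] [315.05 180.88]
((315.5, 180.0), (17.0, 82.0), 0.0)
[[309.58 196.41]
 [326.54 196.5 ]
 [325.1  223.74]
 [310.56 223.66]
 [318.27 153.77]]
```

Call:
arm_command(targets=[[-2, 30, 0, 0.006], [0, 20, 0, 0], [0, 10, 0, 0], [0, 0, 0, 0], [0, 0, 0, 0]])

```text
t: 68.68
ee_pos: [479.0, 97.6, 90.6]
orientation: [-1.027, 1.456, -1.457]
ft_force: [-0.6, 0.8, -0.5]
width: 39.5
```

Call:
arm_command(targets=[[0, 0, 0, 0], [0, 0, 0, 0], [0, 0, 0, 0], [0, 0, 0, 0], [0, 0, 0, 0], [0, 0, 0, 0], [0, 0, 0, 0]], gripper=0)

```text
t: 69.27
ee_pos: [478.6, 97.6, 90.2]
orientation: [-1.026, 1.457, -1.457]
ft_force: [-0.5, 0.0, 5.8]
width: 10.2
```

Call:
arm_command(targets=[[0, -20, 0, 0], [0, -40, 0, 0], [0, -40, 0, 0], [0, -40, 0, 0], [0, -36, 0, 0], [0, -10, 0, -0.115], [0, 0, 0, -0.115], [0, 0, 0, -0.116], [-25, 0, 25, 0], [-26, 0, 26, 0], [-26, 0, 26, 0], [-26, 0, 26, 0], [-24, 0, 23, 0], [0, 0, 0, 0], [0, 0, 0, 0], [0, 0, 0, 0]])

```text
t: 70.6
ee_pos: [603.0, 224.4, 274.9]
orientation: [-1.213, 1.208, -1.207]
ft_force: [-0.2, 0.5, -1.2]
width: 9.6
```

Run:
```python
from h import *
np.set_printoptions(precision=2,suppress=True)
o=get_obs(); print(o["ee_pos"],o["width"],R.from_rotvec(o["orientation"]).as_matrix()[:,0],o["qpos"])
obs={}
for c in ("side","scene","wrist"):
    im=get_image(c); m=camera_model(c); cv2.imwrite(f"pics/{c}17.png",im)
    for th in ("hook","hook_top","hook_low"):
        d=tip_of(c,th)
        if d: print(c,th,d[0]["at"],round(d[0]["conf"],2)); obs.setdefault(th,[]).append((m,d[0]["at"]))
    P=o["ee_pos"]+[24,0,-22]; print("pred origin",proj(m,[P,P+[0,0,44.7],[679.5,225,270]]))
for k,v in obs.items():
    if len(v)>1: print(k,tri(v))
s=cv2.imread("pics/side17.png")[80:240,230:390]; w=cv2.imread("pics/wrist17.png")
cv2.imwrite("pics/v17.png",np.hstack([cv2.resize(s,(400,400),interpolation=2),cv2.resize(w[60:300,200:440],(400,400))]))
```

```text
[603.02 224.41 274.87] 9.583839282766615 [ 0. -1.  0.] [ 0.34  0.42  1.55 -0.    1.17  1.91]
side hook [283.0, 105.0] 0.68
side hook_top [279.2, 92.4] 0.51
side hook_low [283.3, 116.4] 0.48
pred origin [[283.06 100.85]
 [281.74  87.81]
 [297.42  89.16]]
scene hook [420.0, 197.9] 0.68
scene hook_top [423.0, 192.5] 0.6
scene hook_low [418.7, 212.9] 0.5
pred origin [[419.45 199.14]
 [423.05 188.37]
 [418.42 210.84]]
wrist hook [315.6, 195.3] 0.77
wrist hook_top [317.9, 224.7] 0.78
pred origin [[319.42 203.2 ]
 [319.83 232.41]
 [318.64 104.57]]
hook [623.92 224.77 244.07]
hook_top [622.99 227.85 280.02]
hook_low [626.   233.27 191.8 ]
```

View pics/v17.png

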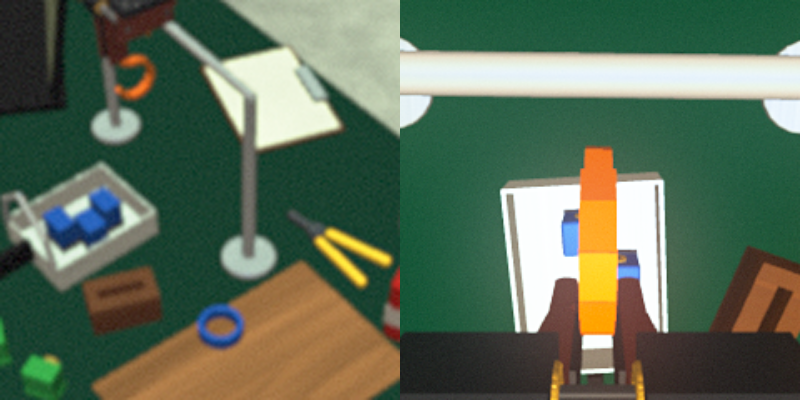

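```bash
cat >> h.py <<'E'
def hookpts():
    up=[(24*np.cos(t),24+24*np.sin(t)) for t in np.linspace(np.radians(14),np.radians(270),22)]
    lo=[(-x,-z) for x,z in up[::-1]]
    return np.array(up+lo[1:])
def hookmask(m,q,shape,s=2):
    "q: origin x,y,z, pitch about y, yaw 0"
    c=hookpts(); I=np.zeros((shape[0]*s,shape[1]*s),np.uint8)
    Rr=R.from_euler('y',q[3]); tang=np.gradient(c,axis=0); tang/=np.linalg.norm(tang,axis=1)[:,None]; nrm=np.c_[-tang[:,1],tang[:,0]]
    for i in range(len(c)-1):
        P=[[c[j,0]+e*2.5*nrm[j,0],f*5,c[j,1]+e*2.5*nrm[j,1]] for j in (i,i+1) for e in(-1,1) for f in(-1,1)]
        h=cv2.convexHull(((proj(m,Rr.apply(P)+q[:3])+.5)*s*16).astype(np.int32)); cv2.fillConvexPoly(I,h,1,shift=4)
    return I
def orange(im):
    h=cv2.cvtColor(im,cv2.COLOR_BGR2HSV); return ((h[...,0]>4)&(h[...,0]<30)&(h[...,1]>150)&(h[...,2]>90)).astype(np.uint8)
E
python3 - <<'E'
from h import *
np.set_printoptions(precision=2,suppress=True)
o=get_obs(); e=o["ee_pos"]; data=[]
for c,(r0,r1,c0,c1) in dict(wrist=(120,240,290,345),side=(85,135,265,310),scene=(160,230,400,445)).items():
    im=cv2.imread(f"pics/{c}17.png"); M=np.zeros((400,640),np.uint8); M[r0:r1,c0:c1]=orange(im)[r0:r1,c0:c1]
    print(c,M.sum()); data.append((camera_model(c),cv2.resize(M,None,fx=2,fy=2,interpolation=0),(r0*2,r1*2,c0*2,c1*2)))
def cost(q,ds):
    t=0
    for m,M,(a,b,cc,d) in ds:
        I=hookmask(m,q,(400,640))[a:b,cc:d]; J=M[a:b,cc:d]; t+=1-(I&J).sum()/max((I|J).sum(),1)
    return t
for ds,n in ((data,"all"),(data[:1],"wrist"),(data[:2],"w+s")):
    best=None
    for dz in (-20,-10,0):
        q0=np.array([e[0]+22,e[1]+1,e[2]-22+dz,0.])
        r=minimize(cost,q0,args=(ds,),method='Nelder-Mead',options=dict(initial_simplex=np.array([q0]+[q0+d for d in np.diag([5,2,8,.15])]),xatol=.1,fatol=1e-4,maxiter=120))
        if best is None or r.fun<best.fun: best=r
    print(n,best.x-np.r_[e,0],best.fun,[1-cost(best.x,[d]) for d in data])
E
```

```text
wrist 1985
side 140
scene 161
all [ 22.06   0.66 -32.8    0.05] 0.9514381557791445 [np.float64(0.9123062015503876), np.float64(0.4877049180327868), np.float64(0.6485507246376812)]
wrist [ 23.27   0.49 -40.27   0.01] 0.034788029925187036 [np.float64(0.965211970074813), np.float64(0.26805918189730193), np.float64(0.5909090909090909)]
w+s [ 21.59   0.47 -33.04   0.03] 0.6033064224900385 [np.float64(0.9132764920828258), np.float64(0.4834170854271357), np.float64(0.6391875746714456)]
```

Call:
arm_command(targets=[[0, -15, 0, 0], [0, 0, 0, 0], [0, 0, 14, 0], [0, 0, 14, 0], [0, 0, 13, 0], [0, 0, 10, 0], [0, 0, 3, 0], [0, 0, 0, 0], [0, 0, 0, 0]])

```text
t: 71.95
ee_pos: [657.6, 225.0, 290.4]
orientation: [-1.211, 1.208, -1.207]
ft_force: [-0.6, -0.8, -0.4]
width: 9.9
```

Call:
arm_command(targets=[[0, 6, 0, 0], [0, 5, 0, 0], [0, 4, 0, 0], [0, 2, 0, 0], [0, 2, 0, 0], [0, 0, 0, 0], [0, 0, 0, 0]])

```text
t: 72.53
ee_pos: [658.0, 225.1, 271.7]
orientation: [-1.211, 1.207, -1.207]
ft_force: [0.4, -1.5, -1.2]
width: 9.6
```

Call:
arm_command(targets=[[0, 2, 0, 0], [0, 2, 0, 0], [0, 0, 0, 0], [0, 0, 0, 0]])

```text
t: 72.87
ee_pos: [658.0, 225.0, 267.6]
orientation: [-1.211, 1.207, -1.207]
ft_force: [0.9, -0.3, -1.1]
width: 9.6
```

Call:
arm_command(targets=[[0, 1.5, 0, 0], [0, 1.5, 0, 0], [0, 0, 0, 0], [0, 0, 0, 0]])

```text
t: 73.2
ee_pos: [657.9, 225.0, 264.6]
orientation: [-1.211, 1.207, -1.207]
ft_force: [-0.4, 1.1, -0.8]
width: 9.5
```

Call:
arm_command(targets=[[0, 1.5, 0, 0], [0, 1.5, 0, 0], [0, 0, 0, 0], [0, 0, 0, 0]])

```text
t: 73.53
ee_pos: [658.4, 225.2, 263.6]
orientation: [-1.209, 1.206, -1.208]
ft_force: [-3.8, -1.5, 7.7]
width: 9.9
```

Run:
```python
from h import *
np.set_printoptions(precision=2,suppress=True)
im=get_image("wrist"); get_image("side"); W=camera_model("wrist"); o=get_obs(); e=o["ee_pos"]; print(e,o["ft_force"])
cv2.imwrite("pics/w18.png",im)
M=orange(im); M[:120]=0; M[245:]=0; M[:,:285]=0; M[:,350:]=0; ys,xs=np.nonzero(M); print(M.sum(),xs.min(),xs.max(),ys.min(),ys.max())
M2=cv2.resize(M,None,fx=2,fy=2,interpolation=0)
def cost(q):
    I=hookmask(W,q,(400,640))[240:490,570:700]; J=M2[240:490,570:700]; return 1-(I&J).sum()/max((I|J).sum(),1)
for z in (-30,-38):
    q0=np.r_[e+[22,1,z],0]; r=minimize(cost,q0,method='Nelder-Mead',options=dict(initial_simplex=np.array([q0]+[q0+d for d in np.diag([5,2,8,.1])]),xatol=.1,fatol=1e-4)); print(r.x,r.x-np.r_[e,0],1-r.fun)
h=cv2.cvtColor(im,cv2.COLOR_BGR2GRAY)
```

```text
[658.41 225.14 263.56] [-3.73 -0.97  7.26]
2254 290 346 147 244
[683.3  225.68 234.33  -0.01] [ 24.89   0.54 -29.23  -0.01] 0.947511115931027
[682.7  225.62 229.77  -0.  ] [ 24.3    0.48 -33.79  -0.  ] 0.9418145956607495
```

View pics/w18.png

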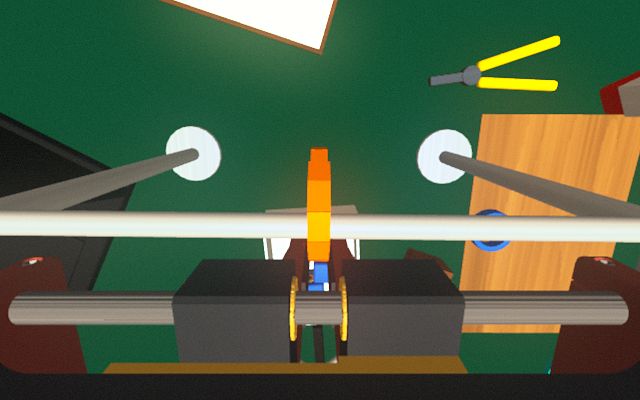

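Call:
arm_command(targets=[[0, 0, 0, 0], [0, 0, 0, 0], [0, 0, 0, 0], [0, 0, 0, 0], [0, 0, -15, 0], [0, 0, -30, 0], [0, 0, -35, 0], [0, -20, -35, 0], [0, 0, -35, 0], [0, 0, -35, 0], [0, 0, 0, 0], [0, 0, 0, 0]], gripper=40)

```text
t: 74.63
ee_pos: [472.0, 224.6, 282.2]
orientation: [-1.211, 1.206, -1.206]
ft_force: [0.6, 0.2, 0.7]
width: 35.5
```

Run:
```python
from h import *
np.set_printoptions(precision=2,suppress=True)
o=get_obs(); print(o["ee_pos"],o["width"])
ds=[];obs={}
for c in ("side","scene","wrist"):
    im=get_image(c); m=camera_model(c); cv2.imwrite(f"pics/{c}19.png",im)
    for th in ("hook","hook_top","hook_low","pan_bail","pan"):
        d=tip_of(c,th)
        if d: print(c,th,d[0]["at"],round(d[0]["conf"],2)); obs.setdefault(th,[]).append((m,d[0]["at"]))
    P=proj(m,[[679.5,225,231.3]])[0].astype(int); print(P)
    M=orange(im); a,b,x,y=max(P[1]-50,0),min(P[1]+50,260),P[0]-50,P[0]+50; N=np.zeros_like(M); N[a:b,x:y]=M[a:b,x:y]
    n,l,s,cc=cv2.connectedComponentsWithStats(N); i=1+np.argmax(s[1:,4]); print(s[i]); N=(l==i).astype(np.uint8)
    ds.append((m,cv2.resize(N,None,fx=2,fy=2,interpolation=0)))
for k,v in obs.items():
    if len(v)>1: print(k,tri(v))
def cost(q,dd): return sum(1-(hookmask(m,q,(400,640))&N).sum()/max((hookmask(m,q,(400,640))|N).sum(),1) for m,N in dd)
for dd in (ds,ds[:2],ds[2:]):
    q0=np.r_[679.5,225,231.3,0]; r=minimize(cost,q0,args=(dd,),method='Nelder-Mead',options=dict(initial_simplex=np.array([q0]+[q0+d for d in np.diag([5,3,6,.15])]),xatol=.1,fatol=1e-4,maxiter=150)); print(r.x,[1-cost(r.x,[d]) for d in ds])
```

```text
[471.96 224.62 282.17] 35.45295722555087
side hook [299.1, 103.3] 0.69
side hook_low [295.6, 114.0] 0.62
side pan_bail [235.6, 158.7] 0.75
side pan [245.4, 185.8] 0.58
[298 100]
[289  84  17  32 223]
scene hook [416.1, 218.5] 0.55
scene hook_top [421.4, 213.1] 0.6
scene hook_low [415.5, 232.0] 0.66
scene pan_bail [419.0, 180.0] 0.73
scene pan [414.9, 206.4] 0.72
[415 219]
[409 205  14  30 151]
wrist pan_bail [318.4, 208.6] 0.88
wrist pan [318.2, 181.4] 0.57
[ 319 -170]
[277 243   2   4   5]
hook [675.72 222.77 225.95]
hook_low [675.35 237.06 172.74]
pan_bail [447.71 225.35 125.87]
pan [453.21 229.7   -2.36]
[676.56 226.88 232.98   0.08] [np.float64(0.8326403326403327), np.float64(0.7399741267787839), np.float64(0.0)]
[676.56 226.88 232.98   0.08] [np.float64(0.8326403326403327), np.float64(0.7399741267787839), np.float64(0.0)]
[679.5 225.  231.3   0. ] [np.float64(0.6155268022181146), np.float64(0.7255400254129606), np.float64(0.0)]
```

Call:
arm_command(targets=[[2, 0, -32, 0], [2, 0, -32, 0], [0, 0, -31, 0], [0, 0, 0, -0.1235], [0, 0, 0, -0.1235], [0, 0, 0, -0.1235], [0, 0, 0, -0.1235], [0, 0, 0, -0.1235], [0, 0, 0, -0.1235], [0, 0, 0, -0.1235], [0, 0, 0, -0.1235], [0, 0, 0, -0.1235], [0, 0, 0, -0.1235], [0, 0, 0, -0.1235], [0, 0, 0, -0.1235], [0, 0, 0, -0.1235], [0, 0, 0, -0.1235], [0, 0, 0, -0.1235], [0, 0, 0, -0.1235], [0, 0, 0, -0.1235]])

```text
t: 77.2
ee_pos: [378.0, 220.3, 281.9]
orientation: [-1.529, -0.422, 0.421]
ft_force: [0.3, -0.6, -0.8]
width: 35.0
```

Call:
arm_command(targets=[[0, 0, 0, -0.1235], [0, 0, 0, -0.1235], [0, 0, 0, -0.1235], [0, 0, 0, -0.1235], [0, 0, 0, -0.1235], [0, 0, 0, -0.1235], [0, 0, 0, -0.1235], [0, 0, 0, -0.1235], [0, 0, 0, -0.1235], [0, 40, 0, 0], [0, 40, 0, 0], [0, 30, 0, 0], [0, 0, 0, 0], [0, 0, 0, 0], [0, 0, 0, 0]])

```text
t: 78.45
ee_pos: [379.0, 220.8, 173.1]
orientation: [-1.175, -1.264, 1.261]
ft_force: [0.6, -0.0, 0.5]
width: 35.1
```

Run:
```python
from h import *
np.set_printoptions(precision=3,suppress=True)
m=camera_model("wrist"); o=get_obs(); im=get_image("wrist"); print(o["ee_pos"],R.from_rotvec(o["orientation"]).as_matrix()[:,0],o["qpos"],m["position"])
cv2.imwrite("pics/w20.png",im)
for th,z in (("pan",0),("pan_bail",125)):
    for d in tip_of("wrist",th)[:1]: print(th,d,onz(m,d["at"],z))
for d in silhouettes("wrist","pan")[:1]: print(d["at"],d["conf"],d["pixels"].sum())
h=cv2.cvtColor(im,cv2.COLOR_BGR2GRAY)
print(proj(m,[[376,221,47],[340,219,47],[400,222.5,47],[451,225.7,125]]))
for r in (215,230,245): print(r,h[r,290:350].tolist())
```

```text
[378.966 220.779 173.136] [-0.072  0.997  0.001] [ 0.5    0.254  2.081  0.     0.805 -1.143] [309.204 216.052 318.703]
pan {'at': [317.7, 246.4], 'conf': 0.8} [449.651 226.169   0.   ]
pan_bail {'at': [322.9, 324.7], 'conf': 0.81} [454.79  230.258 125.   ]
[320.2, 270.7] 0.86 5886
[[317.834 191.289]
 [318.513 150.644]
 [317.589 216.92 ]
 [316.932 319.748]]
215 [105, 106, 106, 106, 106, 108, 106, 109, 106, 105, 109, 107, 109, 108, 108, 105, 111, 110, 104, 106, 107, 107, 101, 93, 88, 89, 88, 92, 88, 91, 88, 89, 85, 87, 87, 95, 103, 109, 107, 106, 103, 106, 105, 106, 107, 109, 105, 105, 110, 109, 108, 108, 110, 110, 109, 109, 108, 107, 104, 110]
230 [109, 111, 113, 113, 114, 111, 109, 113, 109, 112, 115, 110, 113, 115, 116, 115, 121, 109, 116, 116, 114, 113, 109, 98, 94, 95, 92, 93, 95, 95, 97, 94, 92, 93, 97, 101, 114, 116, 112, 112, 115, 113, 114, 115, 115, 115, 111, 111, 115, 119, 115, 112, 112, 116, 112, 111, 109, 114, 110, 114]
245 [127, 115, 121, 119, 119, 125, 122, 122, 122, 119, 124, 125, 124, 117, 121, 123, 125, 124, 126, 122, 126, 123, 117, 105, 102, 99, 104, 102, 104, 98, 103, 104, 104, 104, 102, 114, 125, 127, 127, 125, 127, 126, 126, 126, 123, 125, 124, 120, 126, 121, 117, 118, 120, 121, 120, 117, 123, 121, 120, 113]
```

Call:
arm_command(targets=[[0.5, 30, 3.5, 0], [0, 40, 0, 0], [0, 35, 0, 0], [0, 20, 0, 0], [0, 11, 0, 0], [0, 5, 0, 0], [0, 0, 0, 0], [0, 0, 0, 0]])

```text
t: 79.32
ee_pos: [375.2, 220.9, 31.6]
orientation: [-1.175, -1.263, 1.261]
ft_force: [0.3, -0.5, -0.3]
width: 35.2
```

Call:
arm_command(targets=[[0, 0, 0, 0], [0, 0, 0, 0], [0, 0, 0, 0], [0, 0, 0, 0], [0, 0, 0, 0], [0, 0, 0, 0], [0, 0, 0, 0], [0, 0, 0, 0]], gripper=0)

```text
t: 79.98
ee_pos: [374.9, 220.7, 31.4]
orientation: [-1.175, -1.263, 1.261]
ft_force: [-0.9, -0.2, 7.3]
width: 11.8
```

Gripped the handle. Now a gentle lift, then check the tilt.

Call:
arm_command(targets=[[0, -3, 0, 0], [0, -6, 0, 0], [0, -8, 0, 0], [0, -8, 0, 0], [0, -8, 0, 0], [0, -8, 0, 0], [0, -8, 0, 0], [0, -8, 0, 0], [0, -8, 0, 0], [0, -8, 0, 0], [0, -8, 0, 0], [0, -6, 0, 0], [0, -3, 0, 0], [0, 0, 0, 0], [0, 0, 0, 0], [0, 0, 0, 0]])

```text
t: 81.32
ee_pos: [374.3, 220.4, 120.5]
orientation: [-1.174, -1.262, 1.263]
ft_force: [-0.3, -0.3, -4.0]
width: 11.7
```

Run:
```python
from h import *
np.set_printoptions(precision=2,suppress=True)
o=get_obs(); print(o["ee_pos"],o["width"],o["ft_force"],o["moment"])
obs={}
for c in ("side","scene","wrist"):
    im=get_image(c); m=camera_model(c); cv2.imwrite(f"pics/{c}21.png",im)
    for th in ("pan_bail","pan"):
        d=tip_of(c,th)
        if d: print(c,th,d[0]["at"],round(d[0]["conf"],2)); obs.setdefault(th,[]).append((m,d[0]["at"]))
    e=o["ee_pos"]; B=e+[75.5,4.8,125-31.5]; print("pred bail",B,proj(m,[B,B-[0,0,125]]))
for k,v in obs.items(): print(k,tri(v))
s=cv2.imread("pics/side21.png")[80:240,190:350]; w=cv2.imread("pics/scene21.png")[140:260,360:480]
cv2.imwrite("pics/v21.png",np.hstack([cv2.resize(s,(400,400),interpolation=2),cv2.resize(w,(400,400),interpolation=2)]))
```

```text
[374.25 220.35 120.5 ] 11.668543162236999 [-0.28 -0.34 -4.01] [0.05 0.28 0.02]
side pan_bail [231.9, 132.7] 0.64
side pan [239.2, 169.4] 0.94
pred bail [449.75 225.15 214.  ] [[231.62 135.82]
 [239.09 166.65]]
scene pan_bail [424.7, 163.2] 0.67
scene pan [221.6, 194.7] 0.7
pred bail [449.75 225.15 214.  ] [[424.61 162.05]
 [416.27 188.63]]
wrist pan [315.2, 344.5] 0.92
pred bail [449.75 225.15 214.  ] [[313.92 650.11]
 [316.24 339.99]]
pan_bail [455.77 227.66 218.4 ]
pan [518.54   2.37 179.36]
```

Call:
arm_command(targets=[[0, 0, 0, 0.03], [0, 0, 0, 0.04], [1, -1, -5, 0], [1, 0, -10, 0], [1, 0, -15, 0], [1, 0, -15, 0], [1, 0, -15, 0], [0.6, 0, -15, 0], [0, 0, -15, 0], [0, 0, -15, 0], [0, 0, -15, 0], [0, 0, -15, 0], [0, 0, -15, 0], [0, 0, -10, 0], [0, 0, -6, 0], [0, 0, -4, 0], [0, 0, 0, 0], [0, 0, 0, 0], [0, 0, 0, 0]])

```text
t: 83.35
ee_pos: [543.7, 226.4, 121.6]
orientation: [-1.208, -1.21, 1.212]
ft_force: [0.2, -0.2, -4.0]
width: 11.7
```

Run:
```python
from h import *
np.set_printoptions(precision=2,suppress=True)
o=get_obs(); e=o["ee_pos"]; print(e,o["width"],o["ft_force"],o["moment"],R.from_rotvec(o["orientation"]).as_matrix()[:,0])
obs={}
for c in ("side","scene"):
    im=get_image(c); m=camera_model(c); cv2.imwrite(f"pics/{c}22.png",im)
    for th in ("pan_bail","hook_low","hook","pan"):
        d=tip_of(c,th)
        if d: print(c,th,[(x["at"],round(x["conf"],2)) for x in d[:2]]); obs.setdefault(th,[]).append((m,d[0]["at"]))
    B=e+[75.5,0,93.5]; print("pred bail",B,proj(m,[B]),"hooklow",proj(m,[[678.5,226,187]]))
for k,v in obs.items(): print(k,tri(v))
for d in silhouettes("side","pan_bail")[:1]: print(d["at"],d["pixels"].sum())
```

```text
[543.72 226.39 121.65] 11.685174369349063 [ 0.21 -0.19 -4.03] [ 0.11  0.3  -0.03] [-0.  1. -0.]
side pan_bail [([282.7, 110.5], 0.95), ([341.9, 298.1], 0.64)]
side hook_low [([293.8, 112.3], 0.45)]
side hook [([297.0, 101.9], 0.5)]
side pan [([283.0, 140.0], 0.78)]
pred bail [619.22 226.39 215.15] [[281.55 111.95]] hooklow [[298.45 111.87]]
scene pan_bail [([418.6, 205.2], 0.85), ([414.4, 231.7], 0.63)]
scene hook_low [([417.6, 232.2], 0.65)]
scene hook [([413.1, 216.0], 0.52)]
scene pan [([410.5, 229.3], 0.89)]
pred bail [619.22 226.39 215.15] [[417.7  205.63]] hooklow [[412.56 228.89]]
pan_bail [622.36 226.82 219.87]
hook_low [674.6  243.51 174.75]
hook [670.65 217.73 232.87]
pan [617.64 230.1  100.11]
[298.8, 137.0] 1398
```

Call:
arm_command(targets=[[0, 3, 0, 0], [0, 0, -4, 0], [0, 0, -8, 0], [0, 0, -10, 0], [0, 0, -10, 0], [0, 0, -10, 0], [0, 0, -8, 0], [0, 0, -5, 0], [0, 0, -3, 0], [0, 0, -1, 0], [0, 0, 0, 0], [0, 0, 0, 0]])

```text
t: 84.9
ee_pos: [603.0, 226.6, 118.6]
orientation: [-1.208, -1.21, 1.211]
ft_force: [-0.1, 0.6, -4.4]
width: 11.8
```

Run:
```python
from h import *
np.set_printoptions(precision=2,suppress=True)
o=get_obs(); e=o["ee_pos"]; print(e,o["width"],o["ft_force"],o["moment"])
obs={}
for c in ("side","scene"):
    im=get_image(c); m=camera_model(c); cv2.imwrite(f"pics/{c}23.png",im)
    for th in ("pan_bail","hook_low","hook","hook_top"):
        d=tip_of(c,th)
        if d: print(c,th,[(x["at"],round(x["conf"],2)) for x in d[:1]]); obs.setdefault(th,[]).append((m,d[0]["at"]))
    B=e+[75.5,0,93.5]; print("pred bail",B,proj(m,[B]))
    P=proj(m,[[679.5,226,231.3]])[0].astype(int); M=orange(im); ys,xs=np.nonzero(M[P[1]-30:P[1]+30,P[0]-20:P[0]+20]); print("orange",len(xs),xs.min()+P[0]-20,xs.max()+P[0]-20,ys.min()+P[1]-30,ys.max()+P[1]-30)
for k,v in obs.items():
    if len(v)>1: print(k,tri(v))
```

```text
[603.05 226.56 118.65] 11.82958746528013 [-0.07  0.65 -4.41] [0.13 0.37 0.02]
side pan_bail [([300.4, 105.9], 0.72)]
side hook_low [([297.5, 114.3], 0.63)]
side hook [([407.1, 223.9], 0.73)]
side hook_top [([298.3, 86.9], 0.71)]
pred bail [678.55 226.56 212.15] [[297.92 105.14]]
orange 195 277 306 84 119
scene pan_bail [([415.0, 223.7], 0.96)]
scene hook_low [([414.7, 228.5], 0.57)]
scene hook [([412.9, 216.3], 0.62)]
scene hook_top [([417.4, 210.1], 0.48)]
pred bail [678.55 226.56 212.15] [[414.6  223.66]]
orange 158 411 430 200 233
pan_bail [681.74 224.32 211.91]
hook_low [673.38 229.45 180.08]
hook [676.52  -0.37 109.9 ]
hook_top [682.52 222.42 277.12]
```

Call:
arm_command(targets=[[0, 3, 0, 0], [0, 4, 0, 0], [0, 4, 0, 0], [0, 4, 0, 0], [0, 2, 0, 0], [0, 1, 0, 0], [0, 0, 0, 0], [0, 0, 0, 0]])

```text
t: 86.07
ee_pos: [604.2, 226.8, 101.5]
orientation: [-1.209, -1.212, 1.21]
ft_force: [0.4, 0.3, 4.0]
width: 11.7
```

Call:
arm_command(targets=[[0, 1.5, 0, 0], [0, 1, 0, 0], [0, 0, 0, 0], [0, 0, 0, 0]])

```text
t: 86.4
ee_pos: [604.5, 226.9, 99.3]
orientation: [-1.209, -1.213, 1.209]
ft_force: [-1.0, -0.7, 5.3]
width: 12.1
```

Call:
arm_command(targets=[[0, -1.5, 0, 0], [0, 0, 0, 0], [0, 0, 0, 0]])

```text
t: 86.65
ee_pos: [603.5, 226.6, 99.8]
orientation: [-1.208, -1.211, 1.211]
ft_force: [-0.1, -0.1, 1.6]
width: 11.7
```

Run:
```python
from h import *
np.set_printoptions(precision=2,suppress=True)
o=get_obs(); e=o["ee_pos"]; print(e,o["width"],o["ft_force"],o["moment"])
obs={}
for c in ("side","scene"):
    im=get_image(c); m=camera_model(c); cv2.imwrite(f"pics/{c}24.png",im)
    for th in ("pan_bail","pan","hook_low","hook","hook_top"):
        d=tip_of(c,th)
        if d: print(c,th,[(x["at"],round(x["conf"],2)) for x in d[:1]]); obs.setdefault(th,[]).append((m,d[0]["at"]))
    print(proj(m,[e+[75.5,0,93.5],[679.5,226,186.6]]))
for k,v in obs.items():
    if len(v)>1: print(k,tri(v))
```

```text
[603.45 226.6   99.83] 11.730308618629017 [-0.1  -0.11  1.65] [ 0.08 -0.17  0.05]
side pan_bail [([297.0, 112.8], 0.93)]
side pan [([300.4, 139.1], 0.76)]
side hook_low [([293.8, 113.3], 0.44)]
side hook [([295.6, 99.8], 0.72)]
side hook_top [([297.7, 88.7], 0.66)]
[[298.35 110.07]
 [298.73 111.85]]
scene pan_bail [([415.5, 224.4], 0.78)]
scene pan [([406.0, 251.7], 0.74)]
scene hook_low [([406.4, 270.5], 0.72)]
scene hook [([271.9, 174.9], 0.47)]
scene hook_top [([416.1, 225.1], 0.69)]
[[413.22 227.76]
 [412.48 229.27]]
pan_bail [668.78 227.26 190.74]
pan [680.7  229.05  71.57]
hook_low [728.36 267.05 107.93]
hook [635.89 -57.46 371.09]
hook_top [699.24 236.14 249.47]
```

Call:
arm_command(targets=[[0, -0.6, 0, 0], [0, 0, 0, 0], [0, 0, 0, 0]])

```text
t: 87.5
ee_pos: [603.2, 226.5, 100.1]
orientation: [-1.208, -1.21, 1.211]
ft_force: [0.2, -0.1, 0.8]
width: 11.7
```

Call:
arm_command(targets=[[0, 0, 0, 0], [0, 0, 0, 0], [0, 0, 0, 0], [0, 0, 0, 0], [0, 0, 0, 0], [0, 0, 0, 0]], gripper=40)

```text
t: 88.0
ee_pos: [603.5, 226.6, 100.4]
orientation: [-1.208, -1.211, 1.211]
ft_force: [-0.3, -0.1, -0.4]
width: 34.7
```

Run:
```python
from h import *
np.set_printoptions(precision=2,suppress=True)
o=get_obs(); e=o["ee_pos"]; print(e,o["width"],o["ft_force"])
obs={}
for c in ("side","scene"):
    im=get_image(c); m=camera_model(c)
    for th in ("pan_bail","pan","hook_low"):
        d=tip_of(c,th)
        if d: print(c,th,[(x["at"],round(x["conf"],2)) for x in d[:1]]); obs.setdefault(th,[]).append((m,d[0]["at"]))
for k,v in obs.items():
    if len(v)>1: print(k,tri(v))
```

```text
[603.5  226.6  100.38] 34.70602066218719 [-0.31 -0.05 -0.41]
side pan_bail [([294.8, 107.7], 0.79)]
side pan [([414.3, 237.5], 0.66)]
side hook_low [([292.9, 114.7], 0.56)]
scene pan_bail [([414.6, 227.8], 0.97)]
scene pan [([405.8, 244.7], 0.74)]
scene hook_low [([416.0, 230.3], 0.45)]
pan_bail [675.95 233.68 196.22]
pan [710.98  -6.27  20.65]
hook_low [667.65 238.78 171.78]
```

Call:
arm_command(targets=[[0, 0, 5, 0], [0, 0, 12, 0], [0, 0, 20, 0], [0, 0, 25, 0], [0, 0, 30, 0], [0, 0, 35, 0], [0, -30, 25, 0], [0, -40, 0, 0], [0, 0, 0, 0], [0, 0, 0, 0], [0, 0, 0, 0], [0, 0, 0, 0], [0, 0, 0, 0], [0, 0, 0, 0], [0, 0, 0, 0]])

```text
t: 89.65
ee_pos: [451.2, 226.0, 169.5]
orientation: [-1.208, -1.209, 1.212]
ft_force: [0.3, 0.4, 0.5]
width: 34.7
```

```bash
cat > chk.py <<'E'
from h import *
np.set_printoptions(precision=2,suppress=True)
o=get_obs(); print(o["t"],o["ee_pos"],o["ft_force"])
obs={}; ims={}
for c in ("side","scene"):
    im=ims[c]=get_image(c); m=camera_model(c)
    for th in ("pan_bail","pan","hook_low","hook","hook_top"):
        d=tip_of(c,th)
        if d: print(c,th,[(x["at"],round(x["conf"],2)) for x in d[:1]]); obs.setdefault(th,[]).append((m,d[0]["at"]))
    hh=cv2.cvtColor(im,cv2.COLOR_BGR2HSV); mk=((hh[...,0]>103)&(hh[...,0]<125)&(hh[...,1]>120)&(hh[...,2]>50)).astype(np.uint8)
    n,l,s,cc=cv2.connectedComponentsWithStats(mk)
    print("blue",[(s[i].tolist(),onz(m,cc[i],95)[:2].round()) for i in range(1,n) if s[i,4]>25])
    for d in silhouettes(c,"pan")[:1]:
        # tilt: fit well + pitch
        def cost(q):
            P=R.from_euler('yz',[q[1],0]).apply(np.r_[WELL])+[q[0],q[3],q[2]]
            h=cv2.convexHull(((proj(m,P)+.5)*16).astype(np.int32)); I=np.zeros((400,640),np.uint8); cv2.fillConvexPoly(I,h,1,shift=4)
            return 1-(I&d["pixels"]).sum()/(I|d["pixels"]).sum()
        q0=np.array([679.,0,66,226]); r=minimize(cost,q0,method='Nelder-Mead',options=dict(initial_simplex=np.array([q0]+[q0+v for v in np.diag([10,.2,10,8])]))); print(c,"well x,pitch,z,y",r.x,1-r.fun)
for k,v in obs.items():
    if len(v)>1: print(k,tri(v))
E
python3 chk.py
```

```text
89.65 [451.25 225.99 169.47] [0.29 0.44 0.51]
side pan_bail [([300.4, 110.4], 0.94)]
side pan [([293.5, 144.6], 0.85)]
side hook_low [([299.5, 109.7], 0.54)]
side hook [([298.8, 100.6], 0.54)]
side hook_top [([275.9, 207.4], 0.71)]
blue [([50, 120, 14, 27, 141], array([ 37., 716.])), ([305, 122, 22, 17, 255], array([733., 210.])), ([299, 125, 3, 11, 26], array([690., 242.])), ([309, 202, 18, 17, 137], array([539., -57.]))]
side well x,pitch,z,y [650.4    0.2   67.15 236.49] 0.526128868594622
scene pan_bail [([414.5, 225.7], 0.62)]
scene pan [([407.2, 241.6], 0.7)]
scene hook_low [([412.7, 228.8], 0.65)]
scene hook [([416.1, 213.8], 0.71)]
scene hook_top [([330.8, 217.8], 0.71)]
blue [([213, 0, 66, 30, 1094], array([-421., -754.])), ([182, 105, 24, 33, 558], array([ 377., -600.])), ([572, 104, 60, 53, 1885], array([-33., 833.])), ([328, 210, 17, 16, 141], array([638.,   6.])), ([389, 249, 28, 37, 472], array([741., 224.]))]
scene well x,pitch,z,y [649.46   0.32  84.69 227.18] 0.6826326671261199
pan_bail [679.06 224.1  197.33]
pan [647.18 225.22  70.6 ]
hook_low [682.7  225.74 193.44]
hook [672.2  218.93 240.14]
hook_top [519.95  23.3   -1.87]
```

```bash
cat > tilt.py <<'E'
from h import *
np.set_printoptions(precision=3,suppress=True)
bail=[(0,-55,40),(0,-45,85),(0,0,125),(0,45,85),(0,55,40)]
ds=[]
for c in ("side","scene"):
    get_image(c); m=camera_model(c)
    d=silhouettes(c,"pan")
    if d: ds.append((m,d[0]["pixels"].astype(np.uint8))); print(c,d[0]["conf"],d[0]["pixels"].sum())
def mask(m,q):
    T=lambda P:R.from_euler('xyz',[q[4],q[3],0]).apply(np.array(P,float)-[0,0,125])+q[:3]
    I=np.zeros((400,640),np.uint8)
    parts=[WELL,box((-115,-6,15),(0,6,47))]+[np.r_[np.array(bail[i:i+1])+box((-4,-4,-4),(4,4,4)),np.array(bail[i+1:i+2])+box((-4,-4,-4),(4,4,4))] for i in range(4)]
    for P in parts: cv2.fillConvexPoly(I,cv2.convexHull(((proj(m,T(P))+.5)*16).astype(np.int32)),1,shift=4)
    return I
def cost(q,dd): return sum(1-(mask(m,q)&M).sum()/(mask(m,q)|M).sum() for m,M in dd)+((q[:3]-[679,226,192])**2).sum()*1e-5
for dd in (ds,ds[:1],ds[1:]):
    best=None
    for p in (0,.25,.4):
        q0=np.array([679,226,192,p,0.]); r=minimize(cost,q0,args=(dd,),method='Nelder-Mead',options=dict(initial_simplex=np.array([q0]+[q0+v for v in np.diag([6,6,6,.1,.1])]),maxiter=400))
        if best is None or r.fun<best.fun: best=r
    print("bail xyz, pitch, roll",best.x,[1-cost(best.x,[d]) for d in ds])
print([[round(cost(np.r_[best.x[:3],p,0],[d]),3) for p in (0,.1,.2,.3,.4,.5)] for d in ds])
E
python3 tilt.py
```

```text
side 0.71 1392
scene 0.66 2252
bail xyz, pitch, roll [680.986 223.506 198.875   0.077   0.025] [np.float64(0.6551243978785195), np.float64(0.6989238987487953)]
bail xyz, pitch, roll [679.184 226.696 192.84    0.055   0.056] [np.float64(0.6589915982578969), np.float64(0.621771130095808)]
bail xyz, pitch, roll [681.422 224.848 191.025   0.144   0.02 ] [np.float64(0.5305125916129407), np.float64(0.7074447752208577)]
[[np.float64(0.454), np.float64(0.434), np.float64(0.529), np.float64(0.607), np.float64(0.666), np.float64(0.689)], [np.float64(0.355), np.float64(0.318), np.float64(0.338), np.float64(0.412), np.float64(0.49), np.float64(0.537)]]
```

Call:
arm_command(targets=[[0, 0, 0, 0], [0, 0, 0, 0], [0, 0, 0, 0], [0, 0, 0, 0], [0, 0, 0, 0], [0, 0, 0, 0], [0, 0, 0, 0], [0, 0, 0, 0], [0, 0, 0, 0], [0, 0, 0, 0], [0, 0, 0, 0], [0, 0, 0, 0], [0, 0, 0, 0], [0, 0, 0, 0], [0, 0, 0, 0], [0, 0, 0, 0], [0, 0, 0, 0], [0, 0, 0, 0], [0, 0, 0, 0], [0, 0, 0, 0]])

```text
t: 92.22
ee_pos: [451.5, 226.3, 170.4]
orientation: [-1.208, -1.211, 1.211]
ft_force: [0.4, -0.3, -0.0]
width: 35.1
```

```bash
python3 tilt.py | tail -4
python3 - <<'E'
from h import *
s=get_image("side"); hh=cv2.cvtColor(s,cv2.COLOR_BGR2HSV)[200:245,385:430]
mk=((hh[...,0]<6)|(hh[...,0]>174))&(hh[...,1]>150); ys,xs=np.nonzero(mk); print("lever",mk.sum(),xs.max(),ys.max(),"start 402 37 38")
a=get_obs(); b=get_image("side"); print("motion in side picture", cv2.absdiff(s,b)[90:180,250:340].max(), np.abs(cv2.absdiff(s,b)[90:180,250:340].astype(int)).mean(), a["t"])
close_job()
E
```

```text
bail xyz, pitch, roll [680.454 225.838 198.255   0.107   0.015] [np.float64(0.6755968368129474), np.float64(0.7226449797355746)]
bail xyz, pitch, roll [683.958 229.93  191.611   0.097   0.037] [np.float64(0.6812211853626766), np.float64(0.5837225187069925)]
bail xyz, pitch, roll [681.994 225.613 192.919   0.176   0.019] [np.float64(0.5793945567574188), np.float64(0.7323216820621854)]
[[np.float64(0.466), np.float64(0.375), np.float64(0.452), np.float64(0.557), np.float64(0.639), np.float64(0.674)], [np.float64(0.351), np.float64(0.308), np.float64(0.297), np.float64(0.371), np.float64(0.451), np.float64(0.507)]]
lever 403 38 38 start 402 37 38
motion in side picture 77 5.391358024691358 92.4667
the job is handed in; nothing more can be done
```

I pressed all three blue blocks, put them in the pan, hooked the S-hook over the rail and hung the loaded pan from its lower curl. The job is handed in, at about 92 s of the 210 s allowed; it reports no verdict.

**Checks that passed**
- **Lever:** each pull ended against the stop (10–12 N). I eased it back at about 0.6 rad/s, and the handle is back within a pixel of its starting place in the picture.
- **Bushings:** two looked flush in close pictures. The third I judged only by its stroke, which ended at the same point and force as the others.
- **Hanging:** when the gripper opened, the force on the hand fell to about zero. The pan's bail and the hook's lower curl measured within about 6 mm of each other, close to where they should be.
- **Load:** the pan weighed 4.0 N when lifted, which matches the pan plus three blocks.

**Weaker or disagreeing checks**
- **Tilt:** the final silhouette fits gave 0.10–0.18 rad nose-down, but they match the picture poorly (about 0.7 overlap). Earlier rough estimates ran from 0.20 to 0.32 rad. All are below the 0.4 limit.
- **Stillness:** the last two side pictures differed slightly, and I did not separate camera noise from movement, so this check is inconclusive.
- **Bystanders:** I did not measure their positions at the end.

**Along the way**
- The first grasp of one block closed too late and missed; I repeated it.
- One pressed block shifted about 2 cm inside the pan but stayed there.

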